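Kit the router parts into their foam nests

TASK

Put the parts for the benchtop router into the foam nests cut to their shapes: the steel spindle motor in the big round one, the square stepper motor in the square one, the red laser module in the long one and the blue coupler in the small round one. Each should stand upright as it does now, sit squarely on the yellow floor of its cut-out, and be set down gently, not dropped. Do not knock over the oil bottle.

Things in the scene. Friction and masses are not known exactly. Their poses are not given: they have to be found in the camera images.
- spindle_motor: Bright steel spindle motor standing upright: a plain can 44 mm in diameter and 62 mm high with a dark band, and a brass shaft 8 mm in diameter rising 16 mm above its top (78 mm in all). About 0.28 kg. Origin: centre of its underside; z up along the shaft. Belongs in nest_big_round.
- stepper: Square stepper motor standing on its back: 42 x 42 mm, 40 mm high, black with an aluminium foot, on top a 22 mm aluminium boss 2 mm high and a 5 mm shaft, 62 mm in all. About 0.26 kg. Origin: centre of its underside; x and y across its flat sides, z up along the shaft. Belongs in nest_square.
- laser_module: Red finned laser module, a lying bar 80 mm long (its x) x 40 mm wide (its y) x 40 mm high, with a black end plate at its +x end. About 0.20 kg. Origin: centre of its underside; z up. Belongs in nest_long, either way round.
- coupler: Small blue shaft coupler, an upright cylinder 25 mm in diameter and 40 mm high. About 0.06 kg. Origin: centre of its underside; z up along its axis. Belongs in nest_small_round.
- nest_big_round: Fixed black foam block, 76 (its x) x 110 (its y) x 14 mm high, with one cut-out in its middle, round, 60 mm in diameter, 8 mm deep, with a bright yellow floor 6 mm above the table. Origin: centre of the block's underside, directly below the cut-out's centre; z up. For the spindle motor (8 mm of room all round).
- nest_square: Fixed black foam block, 76 (its x) x 110 (its y) x 14 mm high, with one cut-out in its middle, square, 58 x 58 mm, its sides along those of the block, 8 mm deep, with a bright yellow floor 6 mm above the table. Origin: centre of the block's underside, directly below the cut-out's centre; z up. For the stepper motor (8 mm of room all round), in any quarter turn.
- nest_long: Fixed black foam block, 76 (its x) x 110 (its y) x 14 mm high, with one cut-out in its middle, rectangular, 56 mm (block's x) x 96 mm (block's y), 8 mm deep, with a bright yellow floor 6 mm above the table. Origin: centre of the block's underside, directly below the cut-out's centre; z up. For the laser module, its length along the block's y (8 mm of room all round).
- nest_small_round: Fixed black foam block, 76 (its x) x 110 (its y) x 14 mm high, with one cut-out in its middle, round, 41 mm in diameter, 8 mm deep, with a bright yellow floor 6 mm above the table. Origin: centre of the block's underside, directly below the cut-out's centre; z up. For the coupler (8 mm of room all round).
- oil_bottle: Loose amber bottle with a white cap standing among the parts, 40 mm in diameter and 95 mm high, 0.12 kg; leave it standing. Origin: centre of its underside; z up.
There are look-alikes about, which are no part of the job. Leave any green or turquoise look-alike of the stepper alone. Leave any green look-alike of the coupler alone.

How it is judged:
By the outcome, as a careful person would: the job done as asked, in the order asked, and still so for the second after the job is handed in, with the robot touching nothing.
It also fails if it takes over 112 s, if anything falls off the work surface, if the arm or the gripper's body presses on something with over 40 N, if the wrist force passes 120 N, or if a joint passes its speed limit or range.

ROBOT

A 6-joint arm with a two-finger parallel gripper is mounted at the origin on the work surface. World frame = base frame: x ahead of the robot, y to its left, z up, the work surface at z = 0. Lengths are in mm, angles in rad, forces in N, time in s.
With the tool pointing down it reaches from about 300 to 775 mm from the base axis. Payload 14.6 kg.
Tool frame: the origin (TCP) lies midway between the tips of the shut fingers; the grasp point (between the pads) lies 19 mm behind it; x points along the fingers, z is the direction in which the jaws open and shut, and the axes are right-handed (so a half turn about x gives the same grasp; the last joint's range is limited). The gripper opens to 94 mm and grips with 3 to 60 N. Pads are 16 mm wide; open, the fingers measure 119 mm over their backs; the gripper's body (75 mm by 177 mm) begins 78 mm behind the grasp point.
Start: joints at [1.252, 0.3, 1.521, -0, 1.321, -0.067], TCP at [137.029, 532.646, 205.446] pointing down, gripper open.
Joint ranges: [-3.03, 3.03], [-0.79, 2.21], [0.23, 2.52], [-1.04, 4.18], [0, 3.07], [-2.55, 2.55]. Speed limits (rad/s): [2.22, 2.22, 2.57, 3.14, 3.14, 3.14].

INTERFACE

Orientations are given as [roll, pitch, yaw] about the fixed x, y, z axes, in that order (R = Rz(yaw) Ry(pitch) Rx(roll)).
In Python, from cell import * gives the robot as it stands.
- The arm moves only by the tool play_rows, never from a script. Its argument "motion" is one flat list of numbers, 7 for each row, row after row: the turn, a rotation vector about the tool's x, y, z in rad, then the shift along the tool's x, y, z in m, then the closure, from -1 (fully open) to 1 (shut), so that 0 is half open. In form: [rx, ry, rz, x, y, z, fingers, rx, ry, rz, x, y, z, fingers, ...]. A call has 1 to 20 rows; each row shifts and turns the pose as measured when the row begins, along the tool's axes as they then stand; what a row does not reach is not made up. A row lasts 1/10 s, in which the tool goes at most 50 mm and 8.59 degrees, less where a joint would pass 70% of its speed; a pose out of reach is approached as far as the arm can. A call with a gripper value outside its range is refused whole. The fingers move at their own pace and stop on an object; "newtons" is the grip in N (left out, the last holds). Time passes only in rows, so rows that do not move let the fingers close. It gives the time, the measured TCP pose, the force and the opening at its end, in the units of the state.
- read_state(): the state, without advancing time (a new reading comes with each control period).
- camera(name): name is "side" or "top" or "wrist"; returns (picture, depth): 480x640x3 uint8, blue, green, red; 480x640 float32, mm along the optical axis (not along the pixel's ray), 0 where there is no reading.
- camera_params(name): a dict with "fx", "fy", "cx", "cy" (pixels), "T" (4x4, takes a point from camera to world coordinates). Camera axes: x right, y down, z forward; pixel columns grow to the right and rows downward; lengths in mm; the calibration is good to about 2 mm. A picture is of the moment at which its call begins: read the wrist's pose just before it. camera_params takes no time and is no camera call; for the wrist camera it gives the pose at the moment of the call.
- sign_off(): hands the job in, once; it reports no verdict.
Trained networks look in the newest picture that a camera, given by its name, has taken for a name from the list of things; names that differ only in an ending like _2 or _b are one class to them, and where a whole thing is asked for, a point or a joint stands for the part that bears it (a point fixed in the world has none). Each returns a list of dicts, best first, with "conf" (0 to 1); they miss things now and then, are a little off and sometimes report something else, mostly with a low value. They report only what shows in the picture. A call takes as long as a camera call. They do not tell look-alikes from the thing itself.
- masks_of(camera, name): "region" (480x640 bool, what is visible of it).
- place_of(camera, name): "at" ([x, y, z] in mm, in the coordinates of the camera as it stood for that picture, good to about 4 mm: a listed point, or the origin of a listed thing).
The state is a dict: "clock": time; "joints": joint angles; "qd": joint speeds; "effort": joint torques, N m; "eef_pos": TCP position; "eef_rot": TCP orientation; "wrist_force": force on the tool from outside, world axes, zero at the start; "moment": the same for the moment, N m; "finger_gap": finger opening in mm.
Only numpy, scipy, OpenCV 4.12 (cv2) and the standard library are available. Lean on these libraries where they do the work, as an engineer would, in place of code of your own. Each camera call takes 0.05 s, during which the arm holds its last target.

## Working session

There is one attempt and no reset: what is moved stays moved. The work goes in short steps, Python scripts to look and compute and a tool call to move; the robot and the scene stay as the last step left them, time stands still between calls to the robot, and variables do not carry over. Pictures are saved under pics/ and viewed, and the job is handed in when it is done.

Besides the shell and the picture viewer there is one more tool, called by a JSON object that holds its "name" and its "arguments". play_rows: Moves the arm, as the interface text tells. Its arguments: {"type":"object","properties":{"motion":{"type":"array","items":{"type":"number"}},"newtons":{"type":"number"}},"required":["motion"]}

```bash
ls; mkdir -p pics; python3 - <<'E'
from cell import *
import cv2
s=read_state(); print(s)
for n in ("top","side"):
    p,d=camera(n); cv2.imwrite(f"pics/{n}0.png",p)
    c=camera_params(n); print(n,c)
E
```

```text
pics
{'clock': 0.0, 'joints': array([ 1.25239651e+00,  3.00478245e-01,  1.52158367e+00, -2.13612424e-05,
        1.32070843e+00, -6.66031999e-02]), 'qd': array([-0.00014924, -0.00142208,  0.00127037,  0.00215488,  0.00099011,
        0.00047293]), 'effort': array([-1.27234311e-03, -5.31802154e+01, -3.52727008e+01,  7.08389143e-02,
        2.42983026e-02, -7.53732411e-05]), 'eef_pos': array([136.95558187, 532.3997642 , 204.88131837]), 'eef_rot': array([ 3.09255629,  1.56961845, -1.87162401]), 'wrist_force': array([-0.10137004,  0.86605553, -0.07399446]), 'moment': array([-0.04541644,  0.01444344, -0.00860465]), 'finger_gap': 94.04073282954364}
top {'fx': 436.24399208456816, 'fy': 436.24399208456816, 'cx': 318.8884928406246, 'cy': 239.18889693686938, 'T': array([[ 1.75324470e-02, -9.90820886e-01,  1.34039494e-01,
         4.41391772e+02],
       [-9.99553863e-01, -1.41269905e-02,  2.63154371e-02,
        -1.34299596e+01],
       [-2.41803100e-02, -1.34441068e-01, -9.90626525e-01,
         7.61030512e+02],
       [ 0.00000000e+00,  0.00000000e+00,  0.00000000e+00,
         1.00000000e+00]])}
side {'fx': 498.6853496569545, 'fy': 498.6853496569545, 'cx': 325.792516520399, 'cy': 228.83337617092567, 'T': array([[-9.97237453e-01, -5.89130602e-02,  4.52406163e-02,
         5.08940091e+02],
       [-7.37886403e-02,  7.15794382e-01, -6.94401642e-01,
         6.23786750e+02],
       [ 8.52634678e-03, -6.95821568e-01, -7.18164081e-01,
         6.66138774e+02],
       [ 0.00000000e+00,  0.00000000e+00,  0.00000000e+00,
         1.00000000e+00]])}
```

View pics/top0.png

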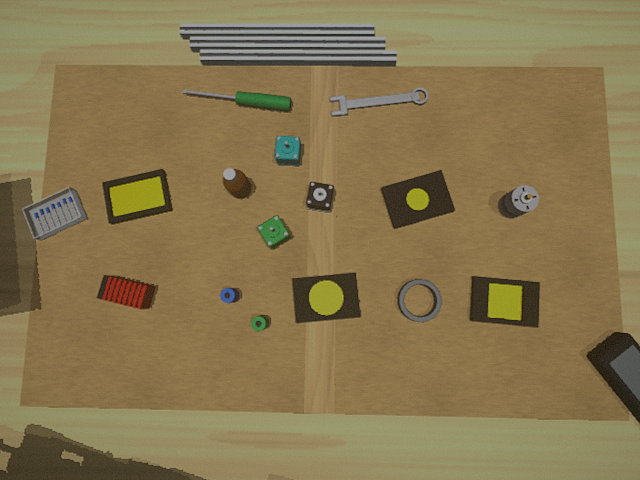

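View pics/side0.png

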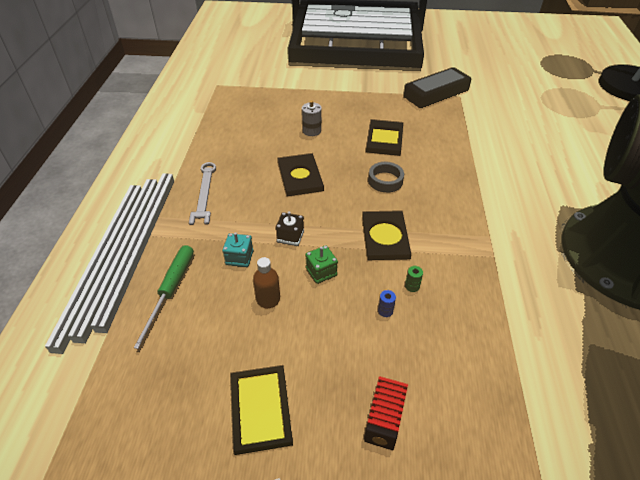

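Top view: spindle (523,199); black stepper (320,196), with look-alikes teal (288,150) and green (273,231); red laser (127,292); blue coupler (229,296), with a green look-alike (260,323); bottle (236,183). Nests: big round (326,297), square (505,301), long (137,196), small round (418,199). The ring at (420,300) is no nest. I choose by colour: black stepper, blue coupler.

```bash
cat > h.py <<'E'
from cell import *
import cv2, numpy as np
def world(cam,d,mask):
    c=camera_params(cam); v,u=np.nonzero(mask&(d>0)); z=d[v,u]
    P=np.c_[(u-c['cx'])/c['fx']*z,(v-c['cy'])/c['fy']*z,z,np.ones(len(z))]
    return (P@c['T'].T)[:,:3],np.c_[u,v]
def onplane(cam,uv,h):
    c=camera_params(cam); uv=np.atleast_2d(uv).astype(float)
    r=np.c_[(uv[:,0]-c['cx'])/c['fx'],(uv[:,1]-c['cy'])/c['fy'],np.ones(len(uv))]@c['T'][:3,:3].T
    o=c['T'][:3,3]; return o+r*((h-o[2])/r[:,2])[:,None]
E
python3 - <<'E'
from h import *
np.set_printoptions(precision=1,suppress=True)
for cam in ("top","side"):
    p,d=camera(cam); c=camera_params(cam); print("==",cam)
    for n,hh in [("spindle_motor",62),("stepper",40),("laser_module",40),("coupler",40),("oil_bottle",95),("nest_big_round",14),("nest_square",14),("nest_long",14),("nest_small_round",14)]:
        for m in masks_of(cam,n):
            if m['conf']<.3: continue
            R=m['region']; P,uv=world(cam,d,R)
            if len(P)<20: print(n,"few");continue
            zt=np.percentile(P[:,2],90)
            sel=abs(P[:,2]-hh)<4
            out=(n,round(m['conf'],2),uv.mean(0),"zt%.1f"%zt,sel.sum())
            if sel.sum()>10:
                r=cv2.minAreaRect(P[sel][:,:2].astype(np.float32)); out+=("rect",np.round(r[0],1),np.round(r[1],1),round(r[2],1))
            print(*out)
        for q in place_of(cam,n):
            if q['conf']>.3: print("   place",round(q['conf'],2),(c['T']@np.r_[q['at'],1])[:3])
    hsv=cv2.cvtColor(p,cv2.COLOR_BGR2HSV)
    y=((hsv[...,0]>25)&(hsv[...,0]<35)&(hsv[...,1]>200)&(hsv[...,2]>120)).astype(np.uint8)
    n,l,st,ce=cv2.connectedComponentsWithStats(y)
    for i in range(1,n):
        if st[i,4]>150:
            v,u=np.nonzero(l==i); P=onplane(cam,np.c_[u,v],6); r=cv2.minAreaRect(P[:,:2].astype(np.float32))
            print("yellow",ce[i],st[i,4],"mean",P.mean(0)[:2],"rect",np.round(r[0],1),np.round(r[1],1),round(r[2],1))
print(read_state()['clock'])
E
```

```text
== top
spindle_motor 0.57 [517.7 201.5] zt63.2 515 rect [ 608.1 -327.2] [42.3 43.7] 18.7
   place 0.57 [ 609.7 -326.3   -0.5]
stepper 0.87 [273.3 232.3] zt41.5 562 rect [552.3  84.3] [40.6 41.9] 31.8
stepper 0.82 [287.4 150.8] zt41.3 526 rect [697.8  64.4] [41.5 41.9] 86.9
stepper 0.66 [319.4 196.7] zt41.4 552 rect [615.3   6.8] [41.5 42. ] 80.9
   place 0.92 [617.2   4.3  -4. ]
   place 0.79 [701.6  65.5  -0.1]
   place 0.63 [551.4  85.8  -2. ]
   place 0.55 [ 616.5 -169.9    1.8]
laser_module 0.78 [124.9 292.1] zt40.1 854 rect [446.2 333.2] [77.2 40.3] 77.1
   place 0.62 [449.  333.2  -0.3]
coupler 0.46 [259.6 322.6] zt40.4 161 rect [399.1 102.8] [22.6 22.1] 26.1
   place 0.8 [445.6 157.    2.2]
   place 0.59 [394.8 105.8   1.9]
oil_bottle 0.68 [235.7 183. ] zt93.9 113 rect [633.4 148.8] [19.  17.5] 88.3
   place 0.95 [637.9 144.1  -0.7]
nest_big_round 0.97 [325.3 297.9] zt14.2 1874 rect [442.7  -6.1] [ 75.7 110. ] 6.4
   place 0.89 [439.6  -7.8   2.1]
nest_square 0.57 [504.3 301.9] zt13.9 1774 rect [ 441.4 -308.8] [111.5  75.7] 85.7
   place 0.79 [ 443.  -312.1   -0.3]
   place 0.
[... 1129 characters left out ...]
.4 178 rect [443.5 155.8] [21.7 24.1] 0.0
   place 0.77 [443.  157.3   1.3]
oil_bottle 0.87 [265.7 284.1] zt94.1 123 rect [633.6 148.9] [19.6 18.7] 60.9
   place 0.97 [637.6 151.1   0.6]
   place 0.45 [ 440.8 -310.3    3.9]
nest_big_round 0.58 [385.4 234.8] zt16.5 1370 rect [442.1  -7.2] [ 76.5 113. ] 5.8
   place 0.64 [441.8  -8.9  -2.3]
nest_square 0.6 [384.5 137.1] zt16.5 701 rect [ 440.9 -309.5] [114.8  75.8] 85.5
   place 0.78 [ 442.2 -309.9    1.9]
nest_long 0.76 [259.4 409.6] zt15.8 1782 rect [615.2 332.6] [ 76.1 112.4] 13.8
   place 0.97 [615.3 337.    3.3]
nest_small_round 0.79 [299.5 174.4] zt16.6 1143 rect [ 615.8 -163.8] [ 75.8 112.1] 17.4
   place 0.64 [ 616.8 -168.6    4.5]
2.0
```

```bash
python3 - <<'E'
import cv2
p=cv2.imread("pics/top0.png"); a=cv2.resize(p[130:250,200:360],None,fx=5,fy=5,interpolation=2)
b=cv2.resize(p[270:340,210:280],None,fx=4,fy=4,interpolation=2)
cv2.imwrite("pics/crop0.png",a); cv2.imwrite("pics/crop1.png",b)
E
```

```text
(no output)
```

View pics/crop0.png

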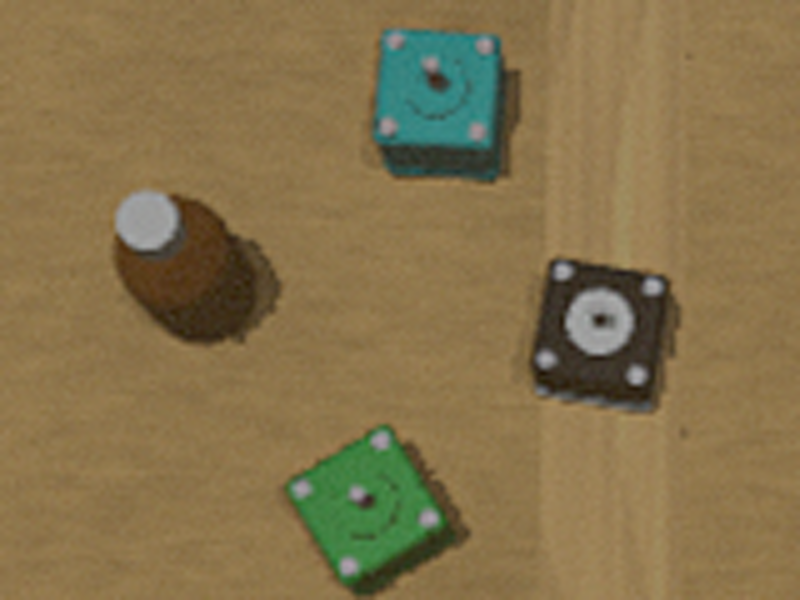

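The crop shows the true stepper: black body with an aluminium boss at (320,196), next to the teal and green look-alikes. The blue coupler stands at (229,296). Now I write a move planner.

```bash
cat >> h.py <<'E'
from scipy.spatial.transform import Rotation as Ro
np.set_printoptions(precision=2,suppress=True)
def pose():
    s=read_state(); return s,s['eef_pos'],Ro.from_euler('xyz',s['eef_rot']).as_matrix()
def plan(x,y,z,jaw=None,step=48):
    """prints the first-row turn/shift: total in tool axes, jaw angle deg (mod 180)"""
    s,p,R=pose()
    cur=np.degrees(np.arctan2(R[1,2],R[0,2]))
    tgt=cur if jaw is None else cur+((jaw-cur+90)%180-90)
    a=np.radians(tgt); zc=np.array([np.cos(a),np.sin(a),0]); xc=np.array([0,0,-1.]); T=np.c_[xc,np.cross(zc,xc),zc]
    rv=Ro.from_matrix(R.T@T).as_rotvec()
    D=np.array([x,y,z])-p
    n=max(1,int(np.ceil(np.linalg.norm(D)/step)),int(np.ceil(np.linalg.norm(rv)/.145)))
    print("pos",p,"jaw %.1f->%.1f"%(cur,tgt),"j1 %.1f j6 %.1f deg"%tuple(np.degrees(s['joints'][[0,5]])),"gap %.1f"%s['finger_gap'],"clk %.1f"%s['clock'])
    print("D tool now",R.T@D/1000,"D in final tool",np.round(T.T@D/1000,4),"turn",np.round(rv,4),"n",n)
    for k in range(n):
        Rk=R@Ro.from_rotvec(rv*k/n).as_matrix()
        print(np.round(rv/n,3).tolist(),np.round(Rk.T@D/n/1000,3).tolist())
E
python3 -c "
from h import *
plan(608,-327,190)"
```

```text
pos [137.04 532.64 205.45] jaw 75.6->75.6 j1 71.8 j6 -3.8 deg gap 94.2 clk 2.0
D tool now [ 0.02 -0.67 -0.72] D in final tool [ 0.02 -0.67 -0.72] turn [-0.  0.  0.] n 21
[-0.0, 0.0, 0.0] [0.001, -0.032, -0.034]
[-0.0, 0.0, 0.0] [0.001, -0.032, -0.034]
[-0.0, 0.0, 0.0] [0.001, -0.032, -0.034]
[-0.0, 0.0, 0.0] [0.001, -0.032, -0.034]
[-0.0, 0.0, 0.0] [0.001, -0.032, -0.034]
[-0.0, 0.0, 0.0] [0.001, -0.032, -0.034]
[-0.0, 0.0, 0.0] [0.001, -0.032, -0.034]
[-0.0, 0.0, 0.0] [0.001, -0.032, -0.034]
[-0.0, 0.0, 0.0] [0.001, -0.032, -0.034]
[-0.0, 0.0, 0.0] [0.001, -0.032, -0.034]
[-0.0, 0.0, 0.0] [0.001, -0.032, -0.034]
[-0.0, 0.0, 0.0] [0.001, -0.032, -0.034]
[-0.0, 0.0, 0.0] [0.001, -0.032, -0.034]
[-0.0, 0.0, 0.0] [0.001, -0.032, -0.034]
[-0.0, 0.0, 0.0] [0.001, -0.032, -0.034]
[-0.0, 0.0, 0.0] [0.001, -0.032, -0.034]
[-0.0, 0.0, 0.0] [0.001, -0.032, -0.034]
[-0.0, 0.0, 0.0] [0.001, -0.032, -0.034]
[-0.0, 0.0, 0.0] [0.001, -0.032, -0.034]
[-0.0, 0.0, 0.0] [0.001, -0.032, -0.034]
[-0.0, 0.0, 0.0] [0.001, -0.032, -0.034]
```

{"name": "play_rows", "arguments": {"motion": [0,0,0,0.001,-0.032,-0.034,-1,0,0,0,0.001,-0.032,-0.034,-1,0,0,0,0.001,-0.032,-0.034,-1,0,0,0,0.001,-0.032,-0.034,-1,0,0,0,0.001,-0.032,-0.034,-1,0,0,0,0.001,-0.032,-0.034,-1,0,0,0,0.001,-0.032,-0.034,-1,0,0,0,0.001,-0.032,-0.034,-1,0,0,0,0.001,-0.032,-0.034,-1,0,0,0,0.001,-0.032,-0.034,-1,0,0,0,0.001,-0.032,-0.034,-1,0,0,0,0.001,-0.032,-0.034,-1,0,0,0,0.001,-0.032,-0.034,-1,0,0,0,0.001,-0.032,-0.034,-1,0,0,0,0.001,-0.032,-0.034,-1,0,0,0,0.001,-0.032,-0.034,-1,0,0,0,0.001,-0.032,-0.034,-1,0,0,0,0.001,-0.032,-0.034,-1]}}

```text
clock: 3.8
eef_pos: [555.1, -230.5, 189.2]
eef_rot: [-1.157, 1.561, 0.168]
wrist_force: [0.6, 0.2, 0.1]
finger_gap: 94.2
```

```bash
python3 -c "
from h import *
plan(608,-327,170)"
```

```text
pos [ 555.06 -230.46  189.23] jaw 75.9->75.9 j1 -26.2 j6 -102.2 deg gap 94.2 clk 3.8
D tool now [ 0.02 -0.07 -0.08] D in final tool [ 0.02 -0.07 -0.08] turn [-0.    0.    0.01] n 3
[-0.0, 0.001, 0.003] [0.007, -0.025, -0.027]
[-0.0, 0.001, 0.003] [0.006, -0.025, -0.027]
[-0.0, 0.001, 0.003] [0.006, -0.025, -0.027]
```

{"name": "play_rows", "arguments": {"motion": [0,0,0.003,0.006,-0.025,-0.027,-1,0,0,0.003,0.006,-0.025,-0.027,-1,0,0,0.003,0.006,-0.025,-0.027,-1,0,0,0,0,0,0,-1]}}

```text
clock: 4.2
eef_pos: [610.1, -336.3, 167.7]
eef_rot: [0.542, 1.566, 1.863]
wrist_force: [0.1, 0.6, -0.0]
finger_gap: 93.8
```

```bash
python3 - <<'E'
from h import *
plan(608,-327,100)
p,d=camera("wrist"); cv2.imwrite("pics/w0.png",p)
for m in masks_of("wrist","spindle_motor")[:2]:
    P,uv=world("wrist",d,m['region']); s=abs(P[:,2]-62)<5
    print(m['conf'],uv.mean(0),s.sum(), cv2.minEnclosingCircle(P[s][:,:2].astype(np.float32)) if s.sum()>10 else P.mean(0))
E
```

```text
pos [ 610.07 -336.28  167.71] jaw 75.7->75.7 j1 -31.9 j6 -107.7 deg gap 93.8 clk 4.2
D tool now [0.07 0.   0.01] D in final tool [0.07 0.   0.01] turn [ 0.  0. -0.] n 2
[0.0, 0.002, -0.001] [0.034, 0.002, 0.004]
[0.0, 0.002, -0.001] [0.034, 0.002, 0.004]
0.58 [325.86 227.64] 1832 ((606.5873413085938, -326.8863830566406), 22.073902130126953)
```

View pics/w0.png

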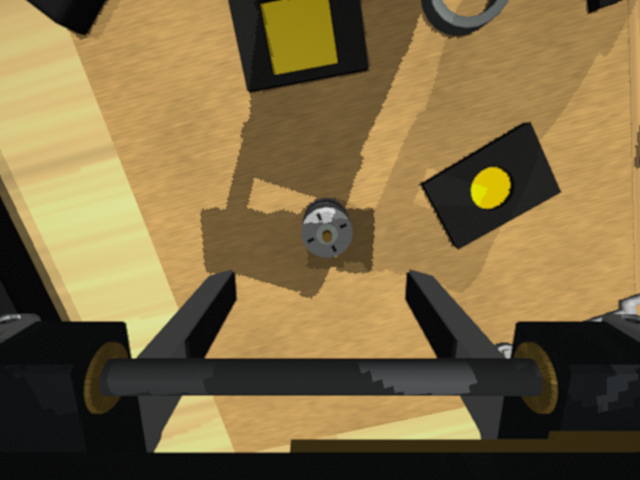

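The wrist view shows the spindle at (326,228), between the fingers; its fix agrees with the top camera to about 1.5 mm. Aligning and descending.

{"name": "play_rows", "arguments": {"motion": [0,0.002,0,0.03,0.002,0.004,-1,0,0.002,0,0.03,0.002,0.004,-1,0,0,0,0,0,0,-1]}}

```text
clock: 4.6
eef_pos: [608.1, -321.8, 111.6]
eef_rot: [-1.854, 1.567, -0.529]
wrist_force: [-1.2, -0.4, -0.5]
finger_gap: 93.9
```

```bash
python3 -c "
from h import *
plan(607.3,-327,20,step=30)"
```

```text
pos [ 608.13 -321.83  111.56] jaw 75.9->75.9 j1 -30.9 j6 -106.9 deg gap 93.9 clk 4.6
D tool now [ 0.09 -0.   -0.01] D in final tool [ 0.09 -0.   -0.01] turn [ 0. -0.  0.] n 4
[0.0, -0.0, 0.001] [0.023, -0.0, -0.001]
[0.0, -0.0, 0.001] [0.023, -0.0, -0.001]
[0.0, -0.0, 0.001] [0.023, -0.0, -0.001]
[0.0, -0.0, 0.001] [0.023, -0.0, -0.001]
```

{"name": "play_rows", "arguments": {"motion": [0,0,0,0.022,0,-0.0013,-1,0,0,0,0.022,0,-0.0013,-1,0,0,0,0.022,0,-0.0013,-1,0,0,0,0.022,0,-0.0013,-1,0,0,0,0,0,0,-1,0,0,0,0,0,0,-1]}}

```text
clock: 5.2
eef_pos: [611.5, -325.4, 35.9]
eef_rot: [-1.833, 1.553, -0.503]
wrist_force: [0.3, -0.6, 0.5]
finger_gap: 93.8
```

```bash
python3 -c "
from h import *
plan(607.3,-327,20,step=30)"
```

```text
pos [ 611.49 -325.44   35.91] jaw 76.2->76.2 j1 -31.1 j6 -107.3 deg gap 93.8 clk 5.2
D tool now [ 0.02  0.   -0.  ] D in final tool [ 0.02  0.   -0.  ] turn [ 0.   -0.    0.02] n 1
[0.0, -0.005, 0.017] [0.016, 0.004, -0.002]
```

{"name": "play_rows", "arguments": {"motion": [0,-0.005,0.017,0.012,0.004,-0.002,-1,0,0,0,0.004,0,0,-1,0,0,0,0,0,0,-1]}}

```text
clock: 5.5
eef_pos: [608.5, -327.0, 23.4]
eef_rot: [-1.763, 1.567, -0.433]
wrist_force: [0.6, -0.3, 0.3]
finger_gap: 93.9
```

```bash
python3 -c "
from h import *
plan(607.3,-327,20,step=30)"
```

```text
pos [ 608.52 -326.95   23.4 ] jaw 76.2->76.2 j1 -31.3 j6 -107.5 deg gap 93.9 clk 5.5
D tool now [ 0.  0. -0.] D in final tool [ 0.  0. -0.] turn [ 0. -0.  0.] n 1
[0.0, -0.001, 0.004] [0.003, 0.001, -0.0]
```

{"name": "play_rows", "arguments": {"motion": [0,0,0.004,0.003,0.001,0,0.3,0,0,0,0,0,0,0.3,0,0,0,0,0,0,1,0,0,0,0,0,0,1,0,0,0,0,0,0,1,0,0,0,0,0,0,1,0,0,0,0,0,0,1], "newtons": 25}}

```text
clock: 6.2
eef_pos: [607.9, -327.1, 21.3]
eef_rot: [-2.511, 1.569, -1.18]
wrist_force: [-0.4, -1.5, 0.7]
finger_gap: 43.6
```

```bash
python3 -c "
from h import *
plan(607.3,-327,130,step=30)"
```

```text
pos [ 607.86 -327.14   21.32] jaw 76.2->76.2 j1 -31.3 j6 -107.5 deg gap 43.6 clk 6.2
D tool now [-0.11  0.   -0.  ] D in final tool [-0.11  0.    0.  ] turn [ 0. -0.  0.] n 4
[0.0, -0.0, 0.0] [-0.027, 0.0, -0.0]
[0.0, -0.0, 0.0] [-0.027, 0.0, -0.0]
[0.0, -0.0, 0.0] [-0.027, 0.0, -0.0]
[0.0, -0.0, 0.0] [-0.027, 0.0, -0.0]
```

{"name": "play_rows", "arguments": {"motion": [0,0,0,-0.012,0,0,1,0,0,0,-0.025,0,0,1,0,0,0,-0.03,0,0,1,0,0,0,-0.03,0,0,1]}}

```text
clock: 6.6
eef_pos: [605.5, -325.4, 117.3]
eef_rot: [1.341, 1.561, 2.671]
wrist_force: [-0.1, -0.5, -3.0]
finger_gap: 43.7
```

```bash
python3 -c "
from h import *
plan(442.4,-6.6,120,step=36)"
```

```text
pos [ 605.48 -325.39  117.33] jaw 76.2->76.2 j1 -31.3 j6 -107.5 deg gap 43.7 clk 6.6
D tool now [0.   0.23 0.27] D in final tool [-0.    0.23  0.27] turn [ 0.    0.   -0.01] n 10
[0.0, 0.0, -0.001] [0.0, 0.023, 0.027]
[0.0, 0.0, -0.001] [-0.0, 0.023, 0.027]
[0.0, 0.0, -0.001] [-0.0, 0.023, 0.027]
[0.0, 0.0, -0.001] [-0.0, 0.023, 0.027]
[0.0, 0.0, -0.001] [-0.0, 0.023, 0.027]
[0.0, 0.0, -0.001] [-0.0, 0.023, 0.027]
[0.0, 0.0, -0.001] [-0.0, 0.023, 0.027]
[0.0, 0.0, -0.001] [-0.0, 0.023, 0.027]
[0.0, 0.0, -0.001] [-0.0, 0.023, 0.027]
[0.0, 0.0, -0.001] [-0.0, 0.023, 0.027]
```

{"name": "play_rows", "arguments": {"motion": [0,0,-0.001,0,0.012,0.014,1,0,0,-0.001,0,0.023,0.027,1,0,0,-0.001,0,0.023,0.027,1,0,0,-0.001,0,0.023,0.027,1,0,0,-0.001,0,0.023,0.027,1,0,0,-0.001,0,0.023,0.027,1,0,0,-0.001,0,0.023,0.027,1,0,0,-0.001,0,0.023,0.027,1,0,0,-0.001,0,0.023,0.027,1,0,0,-0.001,0,0.016,0.018,1,0,0,0,0,0.006,0.006,1,0,0,0,0,0,0,1,0,0,0,0,0,0,1]}}

```text
clock: 7.9
eef_pos: [449.4, -17.2, 130.0]
eef_rot: [-1.523, 1.555, -0.194]
wrist_force: [0.1, -0.5, -2.4]
finger_gap: 43.9
```

```bash
python3 - <<'E'
from h import *
plan(442.4,-6.6,50,step=36)
p,d=camera("wrist"); cv2.imwrite("pics/w1.png",p)
E
```

```text
pos [449.4  -17.2  129.96] jaw 76.2->76.2 j1 -6.8 j6 -83.0 deg gap 43.9 clk 7.9
D tool now [0.08 0.01 0.01] D in final tool [0.08 0.01 0.01] turn [-0.    0.    0.02] n 3
[-0.0, 0.0, 0.005] [0.027, 0.004, 0.003]
[-0.0, 0.0, 0.005] [0.027, 0.003, 0.003]
[-0.0, 0.0, 0.005] [0.027, 0.003, 0.003]
```

View pics/w1.png

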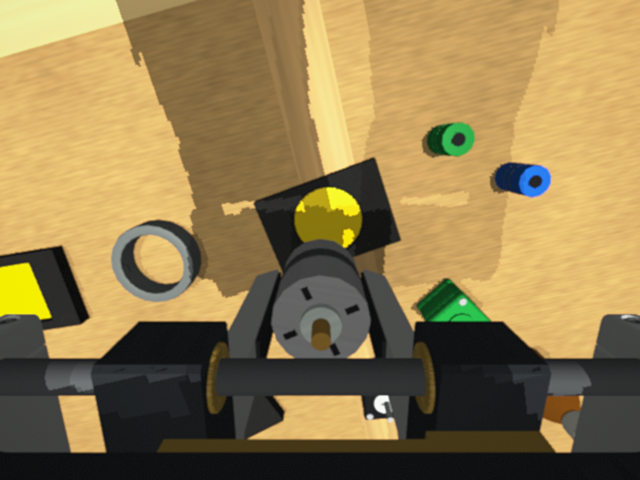

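The held motor sits straight between the fingers at (320,320), with the yellow round floor just ahead at (328,218).

{"name": "play_rows", "arguments": {"motion": [0,0,0.005,0.027,0.0035,0.003,1,0,0,0.005,0.027,0.0035,0.003,1,0,0,0.005,0.025,0.003,0.003,1,0,0,0,0,0,0,1]}}

```text
clock: 8.35
eef_pos: [445.3, -9.7, 49.2]
eef_rot: [-1.354, 1.567, -0.03]
wrist_force: [0.0, 0.3, -2.3]
finger_gap: 43.9
```

```bash
python3 - <<'E'
from h import *
plan(442.4,-6.6,27.5,step=8)
E
```

```text
pos [445.32  -9.75  49.16] jaw 75.9->75.9 j1 -6.0 j6 -81.9 deg gap 43.9 clk 8.3
D tool now [0.02 0.   0.  ] D in final tool [0.02 0.   0.  ] turn [-0.  0.  0.] n 3
[-0.0, 0.0, 0.001] [0.007, 0.001, 0.001]
[-0.0, 0.0, 0.001] [0.007, 0.001, 0.001]
[-0.0, 0.0, 0.001] [0.007, 0.001, 0.001]
```

{"name": "play_rows", "arguments": {"motion": [0,0,0.001,0.005,0.0015,0.001,1,0,0,0.001,0.005,0.0015,0.001,1,0,0,0.001,0.004,0.001,0.001,1,0,0,0,0.002,0,0,1,0,0,0,0,0,0,1]}}

```text
clock: 8.85
eef_pos: [444.6, -7.3, 35.1]
eef_rot: [-1.304, 1.566, 0.019]
wrist_force: [-0.1, 0.0, -3.0]
finger_gap: 43.7
```

```bash
python3 - <<'E'
from h import *
plan(442.4,-6.6,27.5,step=8)
E
```

```text
pos [444.58  -7.32  35.06] jaw 75.8->75.8 j1 -5.7 j6 -81.5 deg gap 43.7 clk 8.8
D tool now [0.01 0.   0.  ] D in final tool [0.01 0.   0.  ] turn [-0.  0.  0.] n 1
[-0.0, 0.001, 0.005] [0.008, 0.002, 0.0]
```

{"name": "play_rows", "arguments": {"motion": [0,0,0.003,0.003,0.002,0,1,0,0,0.001,0.0025,0.001,0,1,0,0,0,0.0015,0,0,1,0,0,0,0.001,0,0,1,0,0,0,0,0,0,1]}}

```text
clock: 9.35
eef_pos: [442.0, -6.5, 27.2]
eef_rot: [-0.883, 1.569, 0.44]
wrist_force: [0.3, -0.1, -0.7]
finger_gap: 44.0
```

```bash
python3 - <<'E'
from h import *
plan(442.4,-6.6,27.5,step=8)
print(read_state()['wrist_force'])
E
```

```text
pos [441.99  -6.54  27.21] jaw 75.8->75.8 j1 -5.6 j6 -81.5 deg gap 44.0 clk 9.3
D tool now [-0. -0.  0.] D in final tool [-0. -0.  0.] turn [-0.  0.  0.] n 1
[-0.0, 0.001, 0.002] [-0.0, -0.0, 0.0]
[ 0.34 -0.08 -0.69]
```

{"name": "play_rows", "arguments": {"motion": [0,0,0,0.0006,0,0,1,0,0,0,0,0,0,1,0,0,0,0,0,0,0,0,0,0,0,0,0,-0.1,0,0,0,0,0,0,-0.3,0,0,0,0,0,0,-0.4,0,0,0,0,0,0,-0.4]}}

```text
clock: 10.05
eef_pos: [442.8, -6.6, 27.7]
eef_rot: [-1.129, 1.567, 0.194]
wrist_force: [0.2, -0.0, -0.2]
finger_gap: 65.7
```

```bash
python3 - <<'E'
from h import *
print(read_state()['wrist_force'])
plan(442.4,-6.6,130,step=35)
E
```

```text
[ 0.21 -0.04 -0.19]
pos [442.82  -6.63  27.65] jaw 75.8->75.8 j1 -5.6 j6 -81.5 deg gap 65.7 clk 10.1
D tool now [-0.1  0.   0. ] D in final tool [-0.1  0.  -0. ] turn [-0.  0.  0.] n 3
[-0.0, 0.001, 0.001] [-0.034, 0.0, 0.0]
[-0.0, 0.001, 0.001] [-0.034, 0.0, 0.0]
[-0.0, 0.001, 0.001] [-0.034, 0.0, -0.0]
```

{"name": "play_rows", "arguments": {"motion": [0,0,0,-0.015,0,0,-0.4,0,0,0,-0.035,0,0,-0.4,0,0,0,-0.035,0,0,-0.4,0,0,0,-0.02,0,0,-0.4]}}

```text
clock: 10.45
eef_pos: [440.6, -6.6, 133.5]
eef_rot: [1.338, 1.568, 2.661]
wrist_force: [1.2, -0.7, -1.0]
finger_gap: 66.1
```

```bash
python3 - <<'E'
from h import *
p,d=camera("side"); cv2.imwrite("pics/s1.png",p[180:320,280:480].repeat(3,0).repeat(3,1))
plan(615.1,6.3,130,-9.4,step=48)
E
```

```text
pos [441.69  -6.68 135.81] jaw 75.8->-9.4 j1 -5.7 j6 -81.5 deg gap 65.7 clk 10.5
D tool now [ 0.01 -0.16  0.06] D in final tool [0.01 0.04 0.17] turn [ 1.49  0.   -0.  ] n 11
[0.135, 0.0, -0.0] [0.001, -0.015, 0.005]
[0.135, 0.0, -0.0] [0.001, -0.014, 0.007]
[0.135, 0.0, -0.0] [0.001, -0.013, 0.009]
[0.135, 0.0, -0.0] [0.001, -0.012, 0.011]
[0.135, 0.0, -0.0] [0.001, -0.01, 0.012]
[0.135, 0.0, -0.0] [0.001, -0.009, 0.013]
[0.135, 0.0, -0.0] [0.001, -0.007, 0.014]
[0.135, 0.0, -0.0] [0.001, -0.005, 0.015]
[0.135, 0.0, -0.0] [0.001, -0.003, 0.016]
[0.135, 0.0, -0.0] [0.001, -0.0, 0.016]
[0.135, 0.0, -0.0] [0.001, 0.002, 0.016]
```

View pics/s1.png

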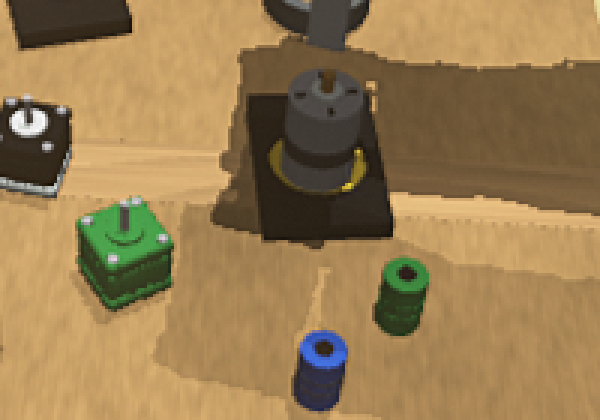

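The spindle motor stands upright and centred in the round cut-out (crop 325,130). Next is the stepper.

{"name": "play_rows", "arguments": {"motion": [0.135,0,0,0,-0.015,0.005,-0.4,0.135,0,0,0,-0.014,0.007,-0.4,0.135,0,0,0,-0.013,0.009,-0.4,0.135,0,0,0,-0.012,0.011,-0.4,0.135,0,0,0,-0.01,0.012,-0.4,0.135,0,0,0,-0.009,0.013,-0.5,0.135,0,0,0,-0.007,0.014,-0.6,0.135,0,0,0,-0.005,0.015,-0.7,0.135,0,0,0,-0.003,0.016,-0.7,0.135,0,0,0,0,0.016,-0.7,0.135,0,0,0,0.002,0.016,-0.7,0,0,0,0,0,0,-0.7]}}

```text
clock: 11.7
eef_pos: [621.9, 2.9, 129.8]
eef_rot: [2.881, 1.568, 2.659]
wrist_force: [-0.5, 0.1, 0.2]
finger_gap: 79.9
```

```bash
python3 - <<'E'
from h import *
plan(615.1,6.3,120,-9.4,step=48)
p,d=camera("wrist"); cv2.imwrite("pics/w2.png",p)
for m in masks_of("wrist","stepper")[:3]:
    P,uv=world("wrist",d,m['region']); s=abs(P[:,2]-40)<4
    print(m['conf'],uv.mean(0),s.sum(), cv2.minAreaRect(P[s][:,:2].astype(np.float32)) if s.sum()>10 else P.mean(0))
E
```

```text
pos [621.87   2.87 129.8 ] jaw -12.7->-9.4 j1 -3.1 j6 9.6 deg gap 79.9 clk 11.7
D tool now [ 0.01  0.   -0.01] D in final tool [ 0.01  0.   -0.01] turn [-0.06 -0.   -0.  ] n 1
[-0.058, -0.002, -0.001] [0.01, 0.002, -0.007]
0.97 [311.72 237.14] 2397 ((612.8574829101562, 4.635824203491211), (41.96128463745117, 41.66632080078125), 81.71587371826172)
0.83 [398.73 146.29] 2999 ((695.0292358398438, 62.50416564941406), (41.561241149902344, 41.763607025146484), 87.33512115478516)
```

View pics/w2.png

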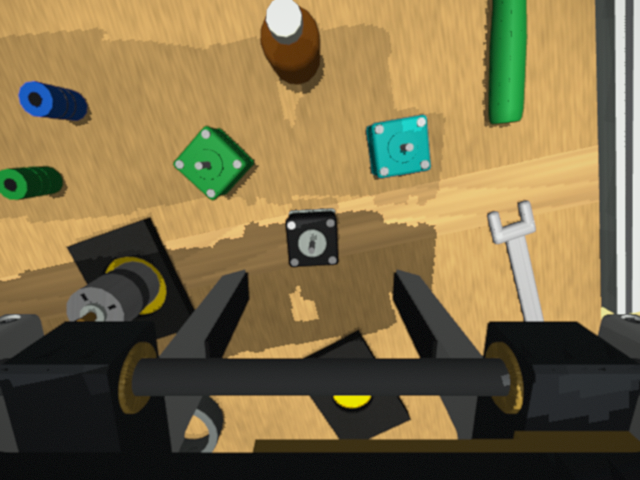

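The black stepper is at (312,238) between the fingers; the teal and green ones are well clear.

{"name": "play_rows", "arguments": {"motion": [-0.05,0,0,0.02,0.003,-0.008,-0.7,0,0,0,0.025,0,0,-0.7,0,0,0,0.02,0,0,-0.7,0,0,0,0,0,0,-0.7]}}

```text
clock: 12.2
eef_pos: [610.3, 7.6, 63.6]
eef_rot: [2.844, 1.568, 2.696]
wrist_force: [-0.1, -0.0, 0.2]
finger_gap: 80.0
```

```bash
python3 - <<'E'
from h import *
plan(614.2,5.5,14,-9.2,step=20)
E
```

```text
pos [610.26   7.58  63.64] jaw -8.5->-9.2 j1 -2.8 j6 5.7 deg gap 80.0 clk 12.2
D tool now [ 0.05 -0.    0.  ] D in final tool [ 0.05 -0.    0.  ] turn [ 0.01 -0.   -0.  ] n 3
[0.004, -0.001, -0.0] [0.017, -0.001, 0.001]
[0.004, -0.001, -0.0] [0.017, -0.0, 0.001]
[0.004, -0.001, -0.0] [0.017, -0.0, 0.001]
```

{"name": "play_rows", "arguments": {"motion": [0.004,0,0,0.015,-0.001,0.001,-0.7,0.004,0,0,0.015,-0.001,0.001,-0.7,0.004,0,0,0.012,0,0.001,-0.7,0,0,0,0,0,0,-0.7]}}

```text
clock: 12.6
eef_pos: [613.1, 4.8, 20.5]
eef_rot: [1.635, 1.57, 1.479]
wrist_force: [0.4, 0.5, -0.2]
finger_gap: 79.8
```

```bash
python3 - <<'E'
from h import *
plan(614.2,5.5,14,-9.2,step=20)
E
```

```text
pos [613.05   4.76  20.5 ] jaw -9.0->-9.2 j1 -3.0 j6 5.9 deg gap 79.8 clk 12.6
D tool now [0.01 0.   0.  ] D in final tool [0.01 0.   0.  ] turn [ 0. -0. -0.] n 1
[0.004, -0.0, -0.001] [0.007, 0.001, 0.001]
```

{"name": "play_rows", "arguments": {"motion": [0.003,0,0,0.005,0.0005,0.001,-0.5,0,0,0,0.0015,0,0,0,0,0,0,0,0,0,0.2,0,0,0,0,0,0,1,0,0,0,0,0,0,1,0,0,0,0,0,0,1,0,0,0,0,0,0,1], "newtons": 25}}

```text
clock: 13.3
eef_pos: [615.0, 5.1, 14.8]
eef_rot: [0.554, 1.569, 0.395]
wrist_force: [0.4, -0.7, -1.1]
finger_gap: 41.8
```

```bash
python3 - <<'E'
from h import *
plan(614.2,5.5,130,step=30)
E
```

```text
pos [615.02   5.14  14.75] jaw -9.1->-9.1 j1 -3.0 j6 6.1 deg gap 41.8 clk 13.3
D tool now [-0.12  0.   -0.  ] D in final tool [-0.12  0.   -0.  ] turn [ 0.  0. -0.] n 4
[0.0, 0.0, -0.0] [-0.029, 0.0, -0.0]
[0.0, 0.0, -0.0] [-0.029, 0.0, -0.0]
[0.0, 0.0, -0.0] [-0.029, 0.0, -0.0]
[0.0, 0.0, -0.0] [-0.029, 0.0, -0.0]
```

{"name": "play_rows", "arguments": {"motion": [0,0,0,-0.012,0,0,1,0,0,0,-0.025,0,0,1,0,0,0,-0.03,0,0,1,0,0,0,-0.03,0,0,1]}}

```text
clock: 13.7
eef_pos: [612.5, 5.2, 112.5]
eef_rot: [3.102, 1.564, 2.943]
wrist_force: [1.2, 0.3, -1.5]
finger_gap: 41.9
```

```bash
python3 - <<'E'
from h import *
plan(441.2,-309.1,110,-4.4,step=36)
E
```

```text
pos [612.46   5.16 112.48] jaw -9.1->-4.4 j1 -3.0 j6 6.1 deg gap 41.9 clk 13.7
D tool now [ 0.   -0.34 -0.12] D in final tool [ 0.   -0.33 -0.15] turn [-0.08 -0.01 -0.  ] n 10
[-0.008, -0.001, -0.0] [0.0, -0.034, -0.012]
[-0.008, -0.001, -0.0] [0.0, -0.034, -0.012]
[-0.008, -0.001, -0.0] [0.0, -0.034, -0.012]
[-0.008, -0.001, -0.0] [0.0, -0.033, -0.013]
[-0.008, -0.001, -0.0] [0.0, -0.033, -0.013]
[-0.008, -0.001, -0.0] [0.0, -0.033, -0.013]
[-0.008, -0.001, -0.0] [0.0, -0.033, -0.014]
[-0.008, -0.001, -0.0] [0.0, -0.033, -0.014]
[-0.008, -0.001, -0.0] [0.0, -0.033, -0.014]
[-0.008, -0.001, -0.0] [0.0, -0.033, -0.014]
```

{"name": "play_rows", "arguments": {"motion": [-0.008,0,0,0,-0.017,-0.006,1,-0.008,0,0,0,-0.034,-0.012,1,-0.008,0,0,0,-0.034,-0.012,1,-0.008,0,0,0,-0.033,-0.013,1,-0.008,0,0,0,-0.033,-0.013,1,-0.008,0,0,0,-0.033,-0.013,1,-0.008,0,0,0,-0.033,-0.014,1,-0.008,0,0,0,-0.033,-0.014,1,-0.008,0,0,0,-0.033,-0.014,1,-0.008,0,0,0,-0.022,-0.01,1,0,0,0,0,-0.01,-0.005,1,0,0,0,0,0,0,1,0,0,0,0,0,0,1]}}

```text
clock: 15.0
eef_pos: [446.6, -302.8, 128.9]
eef_rot: [-0.21, 1.558, -0.284]
wrist_force: [0.5, 0.6, -1.8]
finger_gap: 41.7
```

```bash
python3 - <<'E'
from h import *
plan(441.2,-309.1,45,-4.4,step=30)
p,d=camera("wrist"); cv2.imwrite("pics/w3.png",p)
E
```

```text
pos [ 446.57 -302.79  128.89] jaw -4.3->-4.4 j1 -38.2 j6 -34.0 deg gap 41.7 clk 15.0
D tool now [ 0.08 -0.01 -0.01] D in final tool [ 0.08 -0.01 -0.  ] turn [0.   0.01 0.  ] n 3
[0.001, 0.004, 0.001] [0.028, -0.002, -0.002]
[0.001, 0.004, 0.001] [0.028, -0.002, -0.002]
[0.001, 0.004, 0.001] [0.028, -0.002, -0.002]
```

View pics/w3.png

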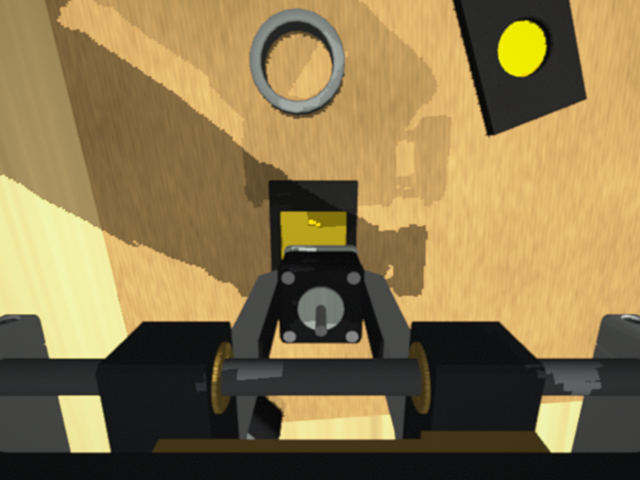

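The stepper is held square at (320,300) and the square yellow floor at (313,230) is parallel to it.

{"name": "play_rows", "arguments": {"motion": [0,0.004,0.001,0.027,-0.002,-0.002,1,0,0.004,0.001,0.026,-0.002,-0.002,1,0,0.004,0.001,0.02,-0.002,-0.001,1,0,0,0,0,0,0,1]}}

```text
clock: 15.45
eef_pos: [445.0, -304.8, 54.9]
eef_rot: [-0.229, 1.569, -0.298]
wrist_force: [0.7, 0.7, -2.5]
finger_gap: 41.9
```

```bash
python3 - <<'E'
from h import *
plan(441.2,-309.1,21.5,-4.4,step=5)
E
```

```text
pos [ 445.02 -304.76   54.85] jaw -3.9->-4.4 j1 -38.3 j6 -34.4 deg gap 41.9 clk 15.4
D tool now [ 0.03 -0.   -0.  ] D in final tool [ 0.03 -0.   -0.  ] turn [0.01 0.   0.  ] n 7
[0.001, 0.0, 0.0] [0.005, -0.001, -0.001]
[0.001, 0.0, 0.0] [0.005, -0.001, -0.001]
[0.001, 0.0, 0.0] [0.005, -0.001, -0.001]
[0.001, 0.0, 0.0] [0.005, -0.001, -0.001]
[0.001, 0.0, 0.0] [0.005, -0.001, -0.001]
[0.001, 0.0, 0.0] [0.005, -0.001, -0.001]
[0.001, 0.0, 0.0] [0.005, -0.001, -0.0]
```

{"name": "play_rows", "arguments": {"motion": [0.002,0,0,0.006,-0.0015,-0.0015,1,0.002,0,0,0.006,-0.0015,-0.0015,1,0.002,0,0,0.005,-0.001,-0.001,1,0,0,0,0.005,-0.001,-0.001,1,0,0,0,0.002,0,0,1,0,0,0,0,0,0,1]}}

```text
clock: 16.05
eef_pos: [441.6, -309.1, 32.2]
eef_rot: [-0.435, 1.565, -0.508]
wrist_force: [0.2, -0.7, -3.3]
finger_gap: 42.0
```

```bash
python3 - <<'E'
from h import *
plan(441.2,-309.1,20.8,-4.4,step=3)
E
```

```text
pos [ 441.6  -309.11   32.23] jaw -4.2->-4.4 j1 -38.9 j6 -34.8 deg gap 42.0 clk 16.1
D tool now [ 0.01  0.   -0.  ] D in final tool [ 0.01 -0.   -0.  ] turn [0.   0.01 0.  ] n 4
[0.001, 0.001, 0.001] [0.003, 0.0, -0.0]
[0.001, 0.001, 0.001] [0.003, 0.0, -0.0]
[0.001, 0.001, 0.001] [0.003, -0.0, -0.0]
[0.001, 0.001, 0.001] [0.003, -0.0, -0.0]
```

{"name": "play_rows", "arguments": {"motion": [0.001,0.002,0.001,0.0035,0,0,1,0.001,0.001,0.001,0.003,0,0,1,0,0.001,0,0.003,0,0,1,0,0,0,0.001,0,0,1,0,0,0,0.0005,0,0,1,0,0,0,0,0,0,1]}}

```text
clock: 16.65
eef_pos: [442.0, -309.4, 20.7]
eef_rot: [-0.435, 1.569, -0.51]
wrist_force: [0.3, -0.5, -1.6]
finger_gap: 41.6
```

```bash
python3 - <<'E'
from h import *
plan(441.2,-309.1,20.8,-4.4,step=3)
E
```

```text
pos [ 441.95 -309.36   20.72] jaw -4.3->-4.4 j1 -38.9 j6 -34.6 deg gap 41.6 clk 16.6
D tool now [-0.  0. -0.] D in final tool [-0.  0. -0.] turn [0. 0. 0.] n 1
[0.002, 0.002, 0.001] [-0.0, 0.0, -0.001]
```

{"name": "play_rows", "arguments": {"motion": [0.001,0.001,0,0.0005,0,0,1,0,0,0,0.0005,0,0,1,0,0,0,0,0,0,1]}}

```text
clock: 16.95
eef_pos: [442.0, -309.4, 20.9]
eef_rot: [-0.794, 1.569, -0.871]
wrist_force: [-0.2, 0.6, -2.0]
finger_gap: 41.8
```

{"name": "play_rows", "arguments": {"motion": [0,0,0,0.001,0,0,1,0,0,0,0.0008,0,0,1,0,0,0,0,0,0,1]}}

```text
clock: 17.25
eef_pos: [442.2, -309.6, 20.9]
eef_rot: [-0.784, 1.569, -0.86]
wrist_force: [-0.1, 1.1, -2.2]
finger_gap: 41.7
```

{"name": "play_rows", "arguments": {"motion": [0,0,0,0.0015,0,0,1,0,0,0,0.0015,0,0,1]}}

```text
clock: 17.45
eef_pos: [442.3, -309.9, 20.6]
eef_rot: [-0.89, 1.568, -0.967]
wrist_force: [-12.2, 9.5, 28.9]
finger_gap: 41.7
```

```bash
python3 - <<'E'
from h import *
for i in range(3):
    p,d=camera("side"); s=read_state(); print(s['eef_pos'],s['wrist_force'])
cv2.imwrite("pics/s2.png",cv2.resize(p[80:180,330:450],None,fx=5,fy=5,interpolation=2))
E
```

```text
[ 442.29 -309.86   20.6 ] [-10.24   6.77  23.73]
[ 442.27 -309.85   20.59] [-9.48  6.86 23.6 ]
[ 442.25 -309.86   20.58] [-10.     7.29  23.92]
```

View pics/s2.png

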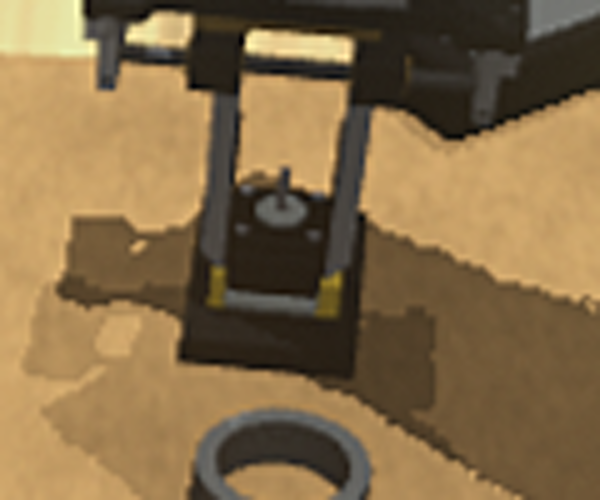

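It's on the floor: contact force registered and the picture shows it seated. Relieve the pressure, then release.

{"name": "play_rows", "arguments": {"motion": [0,0,0,-0.0003,0,0,1,0,0,0,0,0,0,1,0,0,0,0,0,0,0.05,0,0,0,0,0,0,-0.05,0,0,0,0,0,0,-0.2,0,0,0,0,0,0,-0.3,0,0,0,0,0,0,-0.3]}}

```text
clock: 18.3
eef_pos: [442.6, -310.2, 20.7]
eef_rot: [-0.821, 1.567, -0.897]
wrist_force: [-0.4, -1.0, 1.0]
finger_gap: 60.7
```

{"name": "play_rows", "arguments": {"motion": [0,0,0,-0.012,0,0,-0.3,0,0,0,-0.03,0,0,-0.3,0,0,0,-0.035,0,0,-0.3,0,0,0,-0.03,0,0,-0.3]}}

```text
clock: 18.7
eef_pos: [440.8, -308.6, 129.6]
eef_rot: [2.761, 1.567, 2.684]
wrist_force: [-0.3, -0.1, 0.1]
finger_gap: 61.2
```

```bash
python3 - <<'E'
from h import *
print(read_state()['wrist_force'])
p,d=camera("wrist"); cv2.imwrite("pics/w4.png",p)
plan(446,333,140,-12.8,step=47)
E
```

```text
[-0.26 -0.09  0.08]
pos [ 442.37 -309.81  134.68] jaw -4.4->-12.8 j1 -38.9 j6 -34.5 deg gap 60.8 clk 18.8
D tool now [-0.01  0.64 -0.05] D in final tool [-0.01  0.63 -0.14] turn [0.15 0.   0.  ] n 14
[0.011, 0.0, 0.0] [-0.0, 0.046, -0.003]
[0.011, 0.0, 0.0] [-0.0, 0.046, -0.004]
[0.011, 0.0, 0.0] [-0.0, 0.046, -0.004]
[0.011, 0.0, 0.0] [-0.0, 0.046, -0.005]
[0.011, 0.0, 0.0] [-0.0, 0.046, -0.005]
[0.011, 0.0, 0.0] [-0.0, 0.046, -0.006]
[0.011, 0.0, 0.0] [-0.0, 0.046, -0.006]
[0.011, 0.0, 0.0] [-0.0, 0.045, -0.007]
[0.011, 0.0, 0.0] [-0.0, 0.045, -0.007]
[0.011, 0.0, 0.0] [-0.0, 0.045, -0.008]
[0.011, 0.0, 0.0] [-0.0, 0.045, -0.008]
[0.011, 0.0, 0.0] [-0.0, 0.045, -0.009]
[0.011, 0.0, 0.0] [-0.0, 0.045, -0.009]
[0.011, 0.0, 0.0] [-0.0, 0.045, -0.009]
```

View pics/w4.png

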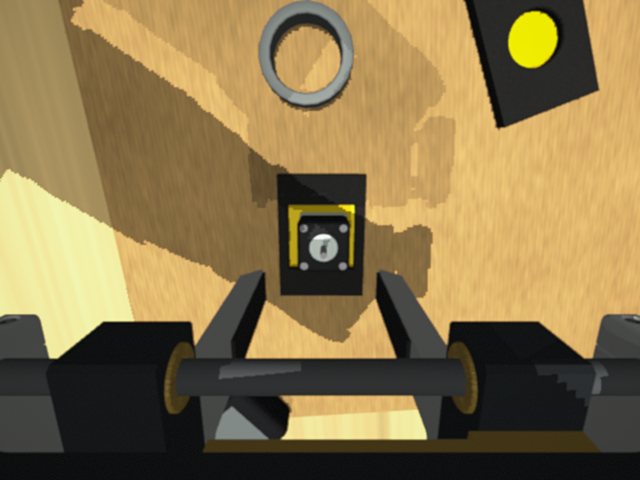

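The stepper sits squarely in the cut-out at (323,243). Now the laser; the path passes 50 mm above the spindle.

{"name": "play_rows", "arguments": {"motion": [0.011,0,0,-0.001,0.03,-0.003,-0.5,0.011,0,0,0,0.046,-0.004,-0.6,0.011,0,0,0,0.046,-0.004,-0.7,0.011,0,0,0,0.046,-0.005,-0.7,0.011,0,0,0,0.046,-0.005,-0.7,0.011,0,0,0,0.046,-0.006,-0.7,0.011,0,0,0,0.046,-0.006,-0.7,0.011,0,0,0,0.045,-0.007,-0.7,0.011,0,0,0,0.045,-0.007,-0.7,0.011,0,0,0,0.045,-0.008,-0.7,0.011,0,0,0,0.045,-0.008,-0.7,0.011,0,0,0,0.045,-0.009,-0.7,0.011,0,0,0,0.045,-0.009,-0.7,0.011,0,0,0,0.03,-0.006,-0.7,0,0,0,0,0.01,-0.002,-0.7,0,0,0,0,0,0,-0.7]}}

```text
clock: 20.35
eef_pos: [448.3, 336.5, 146.4]
eef_rot: [0.015, 1.548, -0.224]
wrist_force: [0.1, -0.3, -0.9]
finger_gap: 79.4
```

```bash
python3 - <<'E'
from h import *
plan(446,333,100,-12.8,step=40)
p,d=camera("wrist"); cv2.imwrite("pics/w5.png",p)
for m in masks_of("wrist","laser_module")[:3]:
    P,uv=world("wrist",d,m['region']); s=abs(P[:,2]-40)<4
    print(m['conf'],uv.mean(0),s.sum(), cv2.minAreaRect(P[s][:,:2].astype(np.float32)) if s.sum()>10 else P.mean(0))
E
```

```text
pos [448.26 336.5  146.36] jaw -13.7->-12.8 j1 33.6 j6 47.7 deg gap 79.4 clk 20.4
D tool now [ 0.05 -0.   -0.  ] D in final tool [ 0.05 -0.   -0.  ] turn [-0.02  0.02 -0.  ] n 2
[-0.008, 0.011, -0.0] [0.023, -0.002, -0.001]
[-0.008, 0.011, -0.0] [0.023, -0.002, -0.001]
0.71 [315.72 238.58] 2777 ((445.1105651855469, 329.9508361816406), (77.37586212158203, 39.9455680847168), 76.89347076416016)
```

View pics/w5.png

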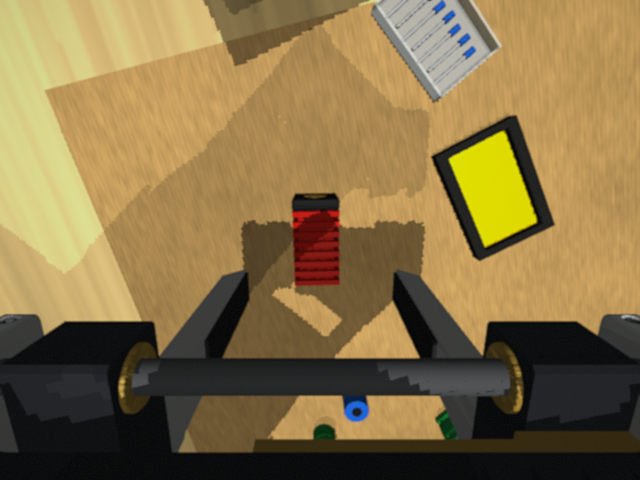

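The laser is at (316,239), lengthwise between the fingers, black end plate on top. Descending.

{"name": "play_rows", "arguments": {"motion": [-0.008,0.011,0,0.025,-0.002,-0.001,-0.7,-0.006,0.011,0,0.03,-0.002,-0.001,-0.7,0,0,0,0.025,0,0,-0.7,0,0,0,0,0,0,-0.7]}}

```text
clock: 20.85
eef_pos: [448.4, 325.6, 66.4]
eef_rot: [0.666, 1.568, 0.434]
wrist_force: [0.4, -0.2, 0.5]
finger_gap: 79.9
```

```bash
python3 - <<'E'
from h import *
plan(445.6,332,14,-12.9,step=20)
E
```

```text
pos [448.45 325.64  66.45] jaw -13.3->-12.9 j1 32.2 j6 45.5 deg gap 79.9 clk 20.9
D tool now [ 0.05  0.01 -0.  ] D in final tool [ 0.05  0.01 -0.  ] turn [-0.01  0.   -0.  ] n 3
[-0.002, 0.001, -0.001] [0.017, 0.002, -0.001]
[-0.002, 0.001, -0.001] [0.017, 0.002, -0.001]
[-0.002, 0.001, -0.001] [0.017, 0.002, -0.001]
```

{"name": "play_rows", "arguments": {"motion": [-0.002,0,0,0.015,0.002,-0.001,-0.7,-0.002,0,0,0.015,0.002,-0.001,-0.7,-0.002,0,0,0.013,0.002,-0.001,-0.7,0,0,0,0.003,0,0,-0.7,0,0,0,0,0,0,-0.7]}}

```text
clock: 21.35
eef_pos: [449.7, 330.3, 22.9]
eef_rot: [0.698, 1.563, 0.469]
wrist_force: [-0.2, -0.5, 1.5]
finger_gap: 79.9
```

```bash
python3 - <<'E'
from h import *
plan(445.6,332,14,-12.9,step=20)
E
```

```text
pos [449.65 330.26  22.9 ] jaw -13.1->-12.9 j1 32.6 j6 45.7 deg gap 79.9 clk 21.4
D tool now [ 0.01  0.   -0.  ] D in final tool [ 0.01  0.   -0.  ] turn [-0.    0.01 -0.  ] n 1
[-0.004, 0.006, -0.005] [0.009, 0.001, -0.004]
```

{"name": "play_rows", "arguments": {"motion": [-0.003,0.006,-0.005,0.006,0.001,-0.004,-0.7,0,0,0,0.002,0,0,-0.3,0,0,0,0,0,0,0,0,0,0,0,0,0,0.2,0,0,0,0,0,0,1,0,0,0,0,0,0,1,0,0,0,0,0,0,1,0,0,0,0,0,0,1], "newtons": 25}}

```text
clock: 22.15
eef_pos: [446.4, 332.9, 16.1]
eef_rot: [0.858, 1.569, 0.632]
wrist_force: [-0.3, -0.0, -0.5]
finger_gap: 40.0
```

{"name": "play_rows", "arguments": {"motion": [0,0,0,0,0,0,1]}}

```text
clock: 22.25
eef_pos: [446.4, 332.9, 16.1]
eef_rot: [0.865, 1.569, 0.639]
wrist_force: [-0.0, -0.4, -0.7]
finger_gap: 39.7
```

```bash
python3 - <<'E'
from h import *
plan(445.6,332,100,-12.9,step=20)
E
```

```text
pos [446.43 332.89  16.11] jaw -12.9->-12.9 j1 32.9 j6 45.9 deg gap 39.7 clk 22.2
D tool now [-0.08 -0.   -0.  ] D in final tool [-0.08 -0.   -0.  ] turn [-0.  0. -0.] n 5
[-0.0, 0.0, -0.0] [-0.017, -0.0, -0.0]
[-0.0, 0.0, -0.0] [-0.017, -0.0, -0.0]
[-0.0, 0.0, -0.0] [-0.017, -0.0, -0.0]
[-0.0, 0.0, -0.0] [-0.017, -0.0, -0.0]
[-0.0, 0.0, -0.0] [-0.017, -0.0, -0.0]
```

{"name": "play_rows", "arguments": {"motion": [0,0,0,-0.012,0,0,1,0,0,0,-0.025,0,0,1,0,0,0,-0.025,0,0,1,0,0,0,-0.02,0,0,1]}}

```text
clock: 22.65
eef_pos: [444.8, 331.7, 100.0]
eef_rot: [-2.361, 1.566, -2.587]
wrist_force: [-0.0, 0.1, -1.6]
finger_gap: 39.8
```

```bash
python3 - <<'E'
from h import *
plan(615.7,333.5,95,13.7,step=22)
E
```

```text
pos [444.84 331.74  99.98] jaw -12.9->13.7 j1 32.9 j6 45.9 deg gap 39.8 clk 22.6
D tool now [0.   0.04 0.17] D in final tool [ 0.01 -0.04  0.17] turn [-0.47 -0.    0.  ] n 8
[-0.058, -0.0, 0.0] [0.001, 0.005, 0.021]
[-0.058, -0.0, 0.0] [0.001, 0.004, 0.021]
[-0.058, -0.0, 0.0] [0.001, 0.003, 0.021]
[-0.058, -0.0, 0.0] [0.001, 0.001, 0.021]
[-0.058, -0.0, 0.0] [0.001, 0.0, 0.021]
[-0.058, -0.0, 0.0] [0.001, -0.001, 0.021]
[-0.058, -0.0, 0.0] [0.001, -0.002, 0.021]
[-0.058, -0.0, 0.0] [0.001, -0.004, 0.021]
```

{"name": "play_rows", "arguments": {"motion": [-0.04,0,0,0,0.005,0.012,1,-0.058,0,0,0,0.004,0.021,1,-0.058,0,0,0,0.003,0.021,1,-0.058,0,0,0,0.001,0.021,1,-0.058,0,0,0,0,0.021,1,-0.058,0,0,0,-0.001,0.021,1,-0.058,0,0,0,-0.002,0.021,1,-0.05,0,0,0,-0.004,0.018,1,-0.03,0,0,0,-0.003,0.01,1,0,0,0,0,0,0,1,0,0,0,0,0,0,1]}}

```text
clock: 23.75
eef_pos: [620.0, 333.4, 113.4]
eef_rot: [0.24, 1.566, 0.501]
wrist_force: [-0.3, -0.1, -1.9]
finger_gap: 39.8
```

```bash
python3 - <<'E'
from h import *
p,d=camera("wrist"); cv2.imwrite("pics/w6.png",p)
plan(615.7,333.5,50,13.8,step=22)
E
```

```text
pos [619.98 333.44 113.56] jaw 15.0->13.8 j1 25.3 j6 10.3 deg gap 40.0 clk 23.8
D tool now [ 0.06  0.   -0.  ] D in final tool [ 0.06  0.   -0.  ] turn [ 0.02  0.   -0.  ] n 3
[0.007, 0.002, -0.0] [0.021, 0.0, -0.001]
[0.007, 0.002, -0.0] [0.021, 0.0, -0.001]
[0.007, 0.002, -0.0] [0.021, 0.0, -0.001]
```

View pics/w6.png

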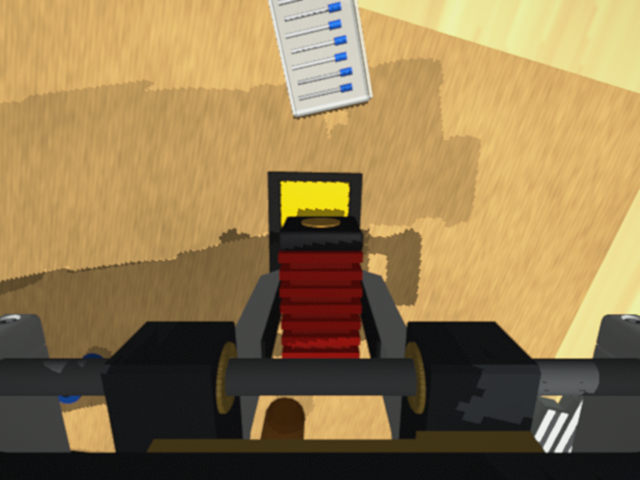

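The laser at (320,290) is aligned with the long cut-out; the yellow shows at (315,200).

{"name": "play_rows", "arguments": {"motion": [0.007,0.002,0,0.02,0,-0.001,1,0.007,0.002,0,0.02,0,-0.001,1,0.005,0.001,0,0.015,0,-0.001,1,0,0,0,0,0,0,1]}}

```text
clock: 24.2
eef_pos: [615.3, 333.7, 59.1]
eef_rot: [0.969, 1.569, 1.21]
wrist_force: [-0.1, 0.4, -0.8]
finger_gap: 39.9
```

```bash
python3 - <<'E'
from h import *
plan(615.7,333.5,26,13.8,step=6)
E
```

```text
pos [615.35 333.73  59.06] jaw 13.8->13.8 j1 25.4 j6 11.6 deg gap 39.9 clk 24.2
D tool now [ 0.03 -0.    0.  ] D in final tool [ 0.03 -0.    0.  ] turn [-0.  0. -0.] n 6
[-0.0, 0.0, -0.0] [0.006, -0.0, 0.0]
[-0.0, 0.0, -0.0] [0.006, -0.0, 0.0]
[-0.0, 0.0, -0.0] [0.006, -0.0, 0.0]
[-0.0, 0.0, -0.0] [0.006, -0.0, 0.0]
[-0.0, 0.0, -0.0] [0.006, -0.0, 0.0]
[-0.0, 0.0, -0.0] [0.006, -0.0, 0.0]
```

{"name": "play_rows", "arguments": {"motion": [0,0,0,0.007,0,0,1,0,0,0,0.007,0,0,1,0,0,0,0.006,0,0,1,0,0,0,0.005,0,0,1,0,0,0,0.003,0,0,1,0,0,0,0,0,0,1]}}

```text
clock: 24.8
eef_pos: [615.9, 334.5, 31.4]
eef_rot: [0.502, 1.566, 0.743]
wrist_force: [0.4, 0.3, -1.8]
finger_gap: 39.4
```

```bash
python3 - <<'E'
from h import *
plan(615.7,333.5,22.1,13.8,step=6)
E
```

```text
pos [615.94 334.46  31.38] jaw 13.8->13.8 j1 25.5 j6 11.7 deg gap 39.4 clk 24.8
D tool now [ 0.01 -0.   -0.  ] D in final tool [ 0.01 -0.   -0.  ] turn [-0.  0. -0.] n 2
[-0.0, 0.002, -0.001] [0.005, -0.0, -0.0]
[-0.0, 0.002, -0.001] [0.005, -0.0, -0.0]
```

{"name": "play_rows", "arguments": {"motion": [0,0.002,-0.001,0.004,0,0,1,0,0.002,-0.001,0.003,0,0,1,0,0,0,0.002,0,0,1,0,0,0,0.001,0,0,1,0,0,0,0,0,0,1]}}

```text
clock: 25.3
eef_pos: [616.6, 334.7, 22.3]
eef_rot: [0.233, 1.569, 0.473]
wrist_force: [-0.2, -0.7, -1.4]
finger_gap: 40.2
```

{"name": "play_rows", "arguments": {"motion": [0,0,0,0.001,0,0,1]}}

```text
clock: 25.4
eef_pos: [616.7, 334.8, 22.1]
eef_rot: [0.227, 1.569, 0.467]
wrist_force: [-4.2, -2.6, 11.8]
finger_gap: 39.7
```

Contact at 12 N; relieve and release.

{"name": "play_rows", "arguments": {"motion": [0,0,0,-0.0002,0,0,1,0,0,0,0,0,0,1,0,0,0,0,0,0,0.1,0,0,0,0,0,0,0,0,0,0,0,0,0,-0.15,0,0,0,0,0,0,-0.3,0,0,0,0,0,0,-0.3]}}

```text
clock: 26.1
eef_pos: [617.0, 334.9, 22.4]
eef_rot: [0.22, 1.568, 0.461]
wrist_force: [0.6, 0.1, 0.1]
finger_gap: 60.9
```

{"name": "play_rows", "arguments": {"motion": [0,0,0,-0.012,0,0,-0.3,0,0,0,-0.03,0,0,-0.3,0,0,0,-0.035,0,0,-0.3,0,0,0,-0.035,0,0,-0.3,0,0,0,-0.02,0,0,-0.3]}}

```text
clock: 26.6
eef_pos: [615.5, 334.2, 159.0]
eef_rot: [-2.973, 1.569, -2.732]
wrist_force: [-0.2, 0.1, 0.1]
finger_gap: 61.0
```

```bash
python3 - <<'E'
from h import *
p,d=camera("wrist"); cv2.imwrite("pics/w7.png",p)
plan(444,156,150,10,step=45)
E
```

```text
pos [616.29 334.56 162.21] jaw 13.8->10.0 j1 25.5 j6 11.7 deg gap 61.1 clk 26.6
D tool now [ 0.01 -0.13 -0.21] D in final tool [ 0.01 -0.15 -0.2 ] turn [ 0.07  0.   -0.  ] n 6
[0.011, 0.0, -0.0] [0.002, -0.022, -0.035]
[0.011, 0.0, -0.0] [0.002, -0.022, -0.035]
[0.011, 0.0, -0.0] [0.002, -0.023, -0.034]
[0.011, 0.0, -0.0] [0.002, -0.023, -0.034]
[0.011, 0.0, -0.0] [0.002, -0.024, -0.034]
[0.011, 0.0, -0.0] [0.002, -0.024, -0.034]
```

View pics/w7.png

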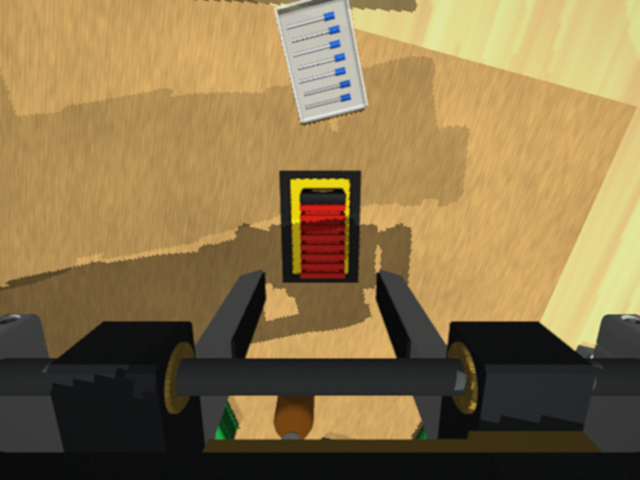

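The laser lies in the long cut-out at (322,233), with yellow on both sides. I'll measure the centring later from the top. Now the coupler.

{"name": "play_rows", "arguments": {"motion": [0.011,0,0,0.001,-0.015,-0.025,-0.3,0.011,0,0,0.001,-0.022,-0.035,-0.3,0.011,0,0,0.001,-0.023,-0.034,-0.3,0.011,0,0,0.001,-0.023,-0.034,-0.3,0.011,0,0,0.001,-0.024,-0.034,-0.3,0.011,0,0,0.001,-0.022,-0.032,-0.3,0,0,0,0,-0.004,-0.006,-0.3,0,0,0,0,0,0,-0.3]}}

```text
clock: 27.45
eef_pos: [441.5, 157.2, 158.0]
eef_rot: [0.205, 1.561, 0.378]
wrist_force: [0.0, -0.2, 0.7]
finger_gap: 61.1
```

```bash
python3 - <<'E'
from h import *
p,d=camera("wrist"); cv2.imwrite("pics/w8.png",p)
for m in masks_of("wrist","coupler")[:3]:
    P,uv=world("wrist",d,m['region']); s=abs(P[:,2]-40)<4
    print(m['conf'],uv.mean(0),p[m['region']].mean(0),s.sum(), cv2.minEnclosingCircle(P[s][:,:2].astype(np.float32)) if s.sum()>10 else P.mean(0))
plan(444,156,100,10,step=45)
p,d=camera("top")
m=masks_of("top","laser_module")
if m:
    P,uv=world("top",d,m[0]['region']); s=abs(P[:,2]-46)<4; print("laser",m[0]['conf'],s.sum(),cv2.minAreaRect(P[s][:,:2].astype(np.float32)))
E
```

```text
0.74 [269.58 273.74] [31.42 70.09 27.33] 187 ((401.7722473144531, 103.16603088378906), 11.632352828979492)
0.64 [294.84 351.1 ] [29.56 41.11 43.55] 0 [439.39  21.18  12.61]
0.58 [320.08 233.28] [106.45  60.69  33.22] 585 ((443.0548400878906, 155.2250213623047), 12.465773582458496)
pos [442.28 157.98 157.74] jaw 9.9->10.0 j1 15.1 j6 5.2 deg gap 61.2 clk 27.6
D tool now [ 0.06 -0.    0.  ] D in final tool [ 0.06 -0.    0.  ] turn [-0.    0.01 -0.  ] n 2
[-0.001, 0.005, -0.001] [0.029, -0.001, 0.0]
[-0.001, 0.005, -0.001] [0.029, -0.001, 0.001]
laser 0.97 790 ((617.6437377929688, 335.1025390625), (40.47523498535156, 77.99403381347656), 13.51809024810791)
```

View pics/w8.png

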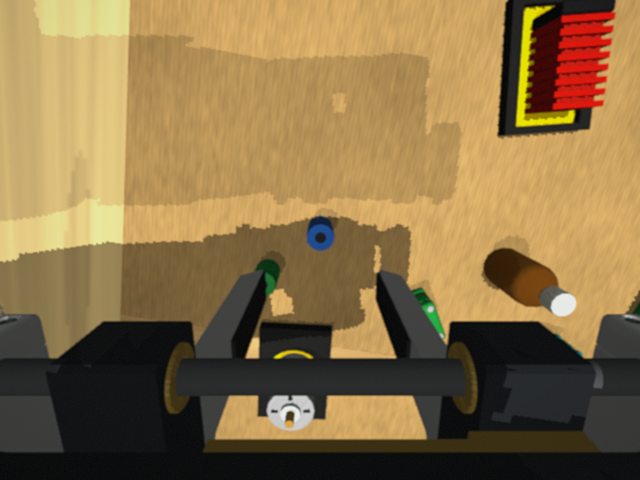

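Blue coupler at (320,233), centred; the green one at (268,275) is clear of the left finger. The laser measures at (617.6,335.1), within about 2 mm of nest centre, with its top at about z 46. Descending.

{"name": "play_rows", "arguments": {"motion": [0,0.005,0,0.028,-0.001,0.0005,-0.3,0,0.005,0,0.03,-0.001,0.0005,-0.3,0,0,0,0.03,0,0,-0.3,0,0,0,0,0,0,-0.3]}}

```text
clock: 28.05
eef_pos: [446.7, 159.3, 66.5]
eef_rot: [1.671, 1.569, 1.847]
wrist_force: [-0.5, -0.1, -0.2]
finger_gap: 61.2
```

```bash
python3 - <<'E'
from h import *
plan(443.4,155.7,14,10,step=18)
E
```

```text
pos [446.73 159.28  66.53] jaw 10.1->10.0 j1 15.1 j6 4.9 deg gap 61.2 clk 28.1
D tool now [ 0.05 -0.   -0.  ] D in final tool [ 0.05 -0.   -0.  ] turn [ 0. -0. -0.] n 3
[0.001, -0.0, -0.001] [0.018, -0.001, -0.001]
[0.001, -0.0, -0.001] [0.018, -0.001, -0.001]
[0.001, -0.0, -0.001] [0.018, -0.001, -0.001]
```

{"name": "play_rows", "arguments": {"motion": [0,0,0,0.015,-0.001,-0.0015,-0.3,0,0,0,0.015,-0.001,-0.0015,-0.3,0,0,0,0.013,-0.001,-0.0015,-0.3,0,0,0,0.003,0,0,-0.3,0,0,0,0,0,0,-0.3]}}

```text
clock: 28.55
eef_pos: [446.9, 158.3, 23.6]
eef_rot: [0.684, 1.567, 0.863]
wrist_force: [-0.2, 0.2, 0.2]
finger_gap: 61.3
```

```bash
python3 - <<'E'
from h import *
plan(443.4,155.7,14,10,step=18)
E
```

```text
pos [446.87 158.32  23.56] jaw 10.3->10.0 j1 15.0 j6 4.6 deg gap 61.3 clk 28.6
D tool now [ 0.01 -0.   -0.  ] D in final tool [ 0.01 -0.   -0.  ] turn [ 0.  0. -0.] n 1
[0.005, 0.003, -0.003] [0.01, -0.002, -0.004]
```

{"name": "play_rows", "arguments": {"motion": [0.004,0.003,-0.003,0.007,-0.002,-0.004,-0.3,0,0,0,0.002,0,0,0,0,0,0,0,0,0,0.3,0,0,0,0,0,0,0.5,0,0,0,0,0,0,1,0,0,0,0,0,0,1,0,0,0,0,0,0,1,0,0,0,0,0,0,1,0,0,0,0,0,0,1], "newtons": 15}}

```text
clock: 29.45
eef_pos: [444.8, 156.2, 16.7]
eef_rot: [-0.081, 1.567, 0.094]
wrist_force: [0.2, 0.2, 0.1]
finger_gap: 24.5
```

{"name": "play_rows", "arguments": {"motion": [0,0,0,-0.012,0,0,1,0,0,0,-0.025,0,0,1,0,0,0,-0.03,0,0,1,0,0,0,-0.03,0,0,1,0,0,0,-0.025,0,0,1]}}

```text
clock: 29.95
eef_pos: [442.4, 155.7, 143.1]
eef_rot: [-2.803, 1.568, -2.628]
wrist_force: [0.2, -0.8, -1.3]
finger_gap: 25.2
```

```bash
python3 - <<'E'
from h import *
p,d=camera("wrist"); cv2.imwrite("pics/w9.png",p)
plan(616.1,-164,130,10,step=40)
E
```

```text
pos [444.02 156.12 147.  ] jaw 10.0->10.0 j1 14.9 j6 4.9 deg gap 24.6 clk 30.0
D tool now [ 0.02 -0.35  0.11] D in final tool [ 0.02 -0.35  0.11] turn [0. 0. 0.] n 10
[0.0, 0.0, 0.0] [0.002, -0.035, 0.011]
[0.0, 0.0, 0.0] [0.002, -0.035, 0.011]
[0.0, 0.0, 0.0] [0.002, -0.035, 0.011]
[0.0, 0.0, 0.0] [0.002, -0.035, 0.011]
[0.0, 0.0, 0.0] [0.002, -0.035, 0.011]
[0.0, 0.0, 0.0] [0.002, -0.035, 0.011]
[0.0, 0.0, 0.0] [0.002, -0.035, 0.011]
[0.0, 0.0, 0.0] [0.002, -0.035, 0.011]
[0.0, 0.0, 0.0] [0.002, -0.035, 0.011]
[0.0, 0.0, 0.0] [0.002, -0.035, 0.011]
```

View pics/w9.png

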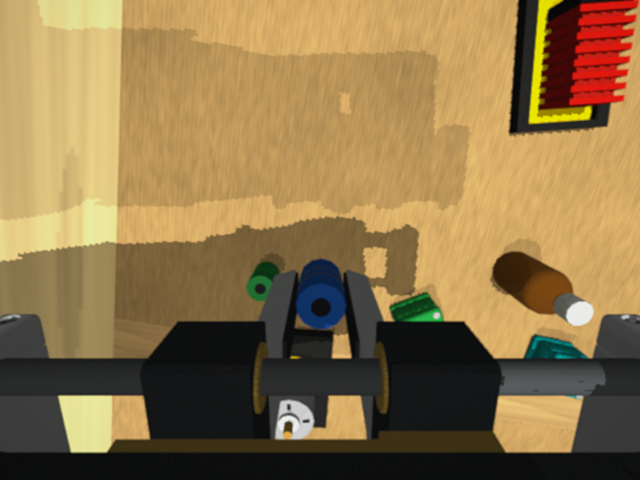

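The blue coupler is held upright at (320,295). Carry it over.

{"name": "play_rows", "arguments": {"motion": [0,0,0,0,-0.018,0.006,1,0,0,0,0,-0.035,0.011,1,0,0,0,0,-0.035,0.011,1,0,0,0,0,-0.035,0.011,1,0,0,0,0,-0.035,0.011,1,0,0,0,0,-0.035,0.011,1,0,0,0,0,-0.035,0.011,1,0,0,0,0,-0.035,0.011,1,0,0,0,0,-0.035,0.011,1,0,0,0,0,-0.028,0.008,1,0,0,0,0,-0.01,0.003,1,0,0,0,0,0,0,1,0,0,0,0,0,0,1]}}

```text
clock: 31.3
eef_pos: [611.6, -167.5, 159.1]
eef_rot: [-0.067, 1.557, 0.111]
wrist_force: [-0.3, 0.8, -1.5]
finger_gap: 24.5
```

```bash
python3 - <<'E'
from h import *
p,d=camera("wrist"); cv2.imwrite("pics/w10.png",p)
plan(616.1,-164,50,step=30)
E
```

```text
pos [ 611.6 -167.3  159.2] jaw 10.2->10.2 j1 -18.7 j6 -29.1 deg gap 24.4 clk 31.4
D tool now [0.11 0.   0.  ] D in final tool [0.11 0.   0.01] turn [-0.    0.01  0.  ] n 4
[-0.0, 0.003, 0.0] [0.027, 0.001, 0.001]
[-0.0, 0.003, 0.0] [0.027, 0.001, 0.001]
[-0.0, 0.003, 0.0] [0.027, 0.001, 0.001]
[-0.0, 0.003, 0.0] [0.027, 0.001, 0.001]
```

View pics/w10.png

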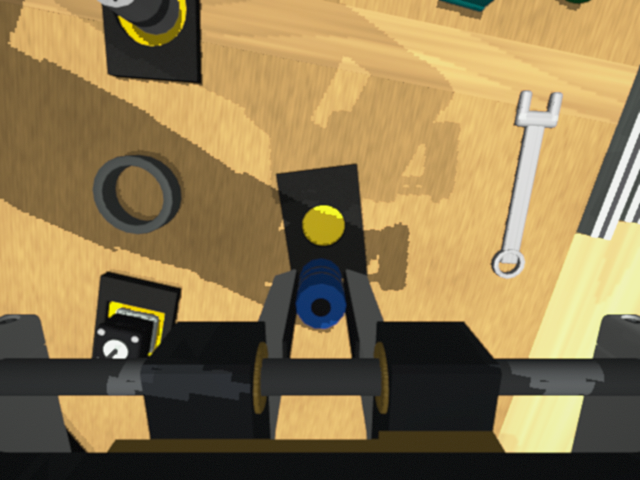

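The small round yellow floor is at (323,225), straight ahead of the held coupler.

{"name": "play_rows", "arguments": {"motion": [0,0.003,0,0.026,0.0005,0.001,1,0,0.003,0,0.026,0.0005,0.001,1,0,0.003,0,0.026,0.0005,0.001,1,0,0.002,0,0.02,0.0005,0.001,1,0,0,0,0,0,0,1]}}

```text
clock: 31.85
eef_pos: [615.8, -158.1, 61.3]
eef_rot: [-0.394, 1.565, -0.21]
wrist_force: [0.1, 0.8, -0.9]
finger_gap: 24.5
```

```bash
python3 - <<'E'
from h import *
plan(616.1,-164,30,step=5)
E
```

```text
pos [ 615.81 -158.14   61.28] jaw 10.6->10.6 j1 -17.7 j6 -28.3 deg gap 24.5 clk 31.9
D tool now [ 0.03 -0.01 -0.  ] D in final tool [ 0.03 -0.01 -0.  ] turn [-0.    0.01  0.  ] n 7
[-0.0, 0.001, 0.0] [0.004, -0.001, -0.0]
[-0.0, 0.001, 0.0] [0.004, -0.001, -0.0]
[-0.0, 0.001, 0.0] [0.004, -0.001, -0.0]
[-0.0, 0.001, 0.0] [0.004, -0.001, -0.0]
[-0.0, 0.001, 0.0] [0.004, -0.001, -0.0]
[-0.0, 0.001, 0.0] [0.004, -0.001, -0.0]
[-0.0, 0.001, 0.0] [0.004, -0.001, -0.0]
```

{"name": "play_rows", "arguments": {"motion": [0,0.002,0,0.006,-0.002,0,1,0,0.002,0,0.006,-0.0015,0,1,0,0.001,0,0.005,-0.0015,0,1,0,0,0,0.005,-0.001,0,1,0,0,0,0.003,0,0,1,0,0,0,0,0,0,1]}}

```text
clock: 32.45
eef_pos: [618.4, -163.6, 38.9]
eef_rot: [-0.808, 1.565, -0.622]
wrist_force: [-0.6, 0.2, -0.3]
finger_gap: 25.0
```

```bash
python3 - <<'E'
from h import *
plan(616.1,-164,22.5,step=5)
E
```

```text
pos [ 618.4  -163.57   38.86] jaw 10.7->10.7 j1 -18.1 j6 -28.7 deg gap 25.0 clk 32.5
D tool now [ 0.02  0.   -0.  ] D in final tool [ 0.02  0.   -0.  ] turn [-0.  0.  0.] n 4
[-0.0, 0.001, 0.001] [0.004, 0.0, -0.001]
[-0.0, 0.001, 0.001] [0.004, 0.0, -0.001]
[-0.0, 0.001, 0.001] [0.004, 0.0, -0.001]
[-0.0, 0.001, 0.001] [0.004, 0.0, -0.001]
```

{"name": "play_rows", "arguments": {"motion": [0,0.001,0.001,0.005,0,-0.001,1,0,0.001,0.001,0.004,0,-0.001,1,0,0.001,0.001,0.003,0,-0.0005,1,0,0,0,0.002,0,0,1,0,0,0,0.001,0,0,1,0,0,0,0,0,0,1]}}

```text
clock: 33.05
eef_pos: [615.8, -164.3, 22.8]
eef_rot: [-0.788, 1.569, -0.602]
wrist_force: [0.1, 0.4, 0.4]
finger_gap: 24.5
```

{"name": "play_rows", "arguments": {"motion": [0,0,0,0.001,0,0,1]}}

```text
clock: 33.15
eef_pos: [616.0, -164.3, 22.6]
eef_rot: [-0.798, 1.569, -0.612]
wrist_force: [-7.0, 1.1, 14.9]
finger_gap: 24.8
```

Contact at 15 N; relieve, release, rise.

{"name": "play_rows", "arguments": {"motion": [0,0,0,-0.0002,0,0,1,0,0,0,0,0,0,1,0,0,0,0,0,0,0.45,0,0,0,0,0,0,0.35,0,0,0,0,0,0,0.2,0,0,0,0,0,0,0,0,0,0,0,0,0,0]}}

```text
clock: 33.85
eef_pos: [616.5, -164.4, 23.4]
eef_rot: [-0.683, 1.567, -0.496]
wrist_force: [0.1, 1.2, 0.8]
finger_gap: 46.4
```

{"name": "play_rows", "arguments": {"motion": [0,0,0,-0.012,0,0,0,0,0,0,-0.03,0,0,0,0,0,0,-0.035,0,0,0,0,0,0,-0.035,0,0,0,0,0,0,-0.035,0,0,0,0,0,0,-0.035,0,0,0]}}

```text
clock: 34.45
eef_pos: [613.8, -163.5, 211.0]
eef_rot: [2.804, 1.567, 2.99]
wrist_force: [0.2, 0.1, 0.4]
finger_gap: 46.8
```

```bash
python3 - <<'E'
from h import *
for cam in ("top","side"):
    p,d=camera(cam); cv2.imwrite(f"pics/{cam}_end.png",p)
    for n,hh in [("spindle_motor",68),("stepper",46),("laser_module",46),("coupler",46),("oil_bottle",95)]:
        for m in masks_of(cam,n):
            if m['conf']<.3: continue
            P,uv=world(cam,d,m['region']); sel=abs(P[:,2]-hh)<4.5
            if sel.sum()>15:
                r=cv2.minAreaRect(P[sel][:,:2].astype(np.float32)); print(cam,n,round(m['conf'],2),uv.mean(0),"z %.1f"%np.median(P[sel][:,2]),np.round(r[0],1),np.round(r[1],1),round(r[2],1))
s=read_state(); print(s['clock'],s['eef_pos'],s['wrist_force'])
E
```

```text
top spindle_motor 0.71 [323.76 297.34] z 67.1 [442.7  -4.7] [42.3 41.1] 1.2
top stepper 0.87 [273.18 232.54] z 42.5 [550.   86.6] [32.9 30.7] 33.6
top stepper 0.79 [287.18 150.65] z 42.0 [697.8  64.5] [34.4 34. ] 86.9
top laser_module 0.82 [130.69 192.86] z 44.6 [617.6 335. ] [40.4 77.1] 13.8
top coupler 0.53 [413.39 196.08] z 44.5 [ 619.  -154.5] [ 6.1 18.4] 71.4
top oil_bottle 0.64 [236.05 183.62] z 93.7 [633.9 149.3] [18.7 18.6] 15.7
side spindle_motor 0.74 [386.48 222.82] z 69.2 [442.1  -4.9] [44.2 42.4] 69.8
side stepper 0.88 [384.97 129.01] z 47.4 [ 441.4 -307. ] [43.6 39. ] 84.7
side stepper 0.81 [320.97 263.84] z 42.7 [552.1  84.8] [40.8 38.9] 33.7
side stepper 0.79 [237.36 249.31] z 42.7 [696.1  64.3] [39.4 39.4] 86.0
side laser_module 0.64 [256.39 402.39] z 46.5 [617.1 333.9] [40.  79.2] 13.8
side coupler 0.76 [413.33 278.38] z 42.0 [398.1 103.7] [20.1 22.6] 59.8
side coupler 0.74 [299.14 166.62] z 46.4 [ 615.6 -163.5] [20.1 23. ] 6.0
side oil_bottle 0.94 [265.85 283.94] z 95.8 [633.4 148.9] [18.6 19.3] 64.7
35.05 [ 613.94 -163.5   207.91] [0.8  0.14 0.16]
```

View pics/top_end.png

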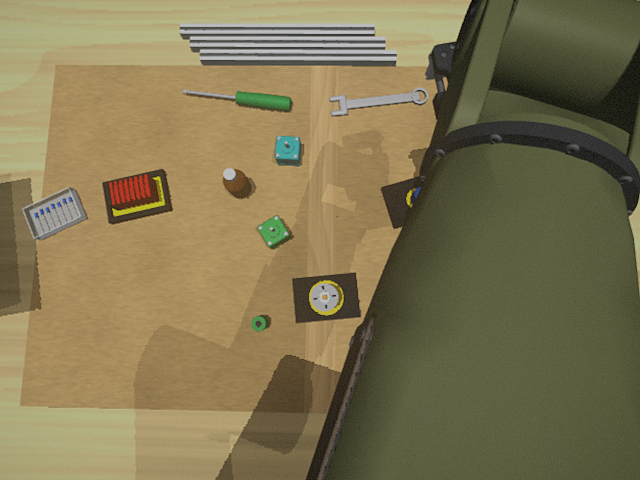

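View pics/side_end.png

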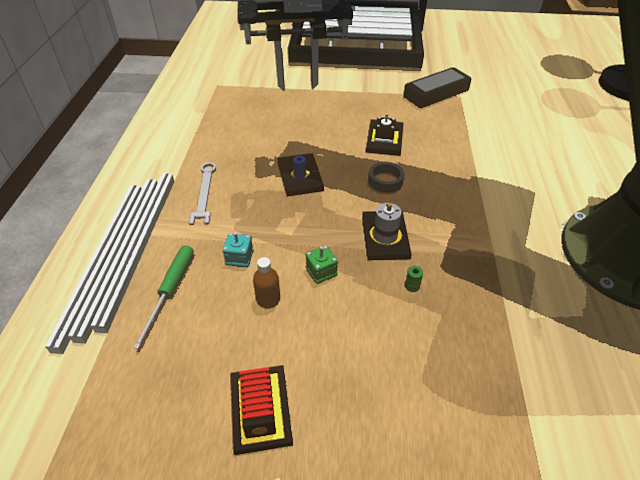

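All four parts sit centred and upright in their nests in both views, the bottle stands at (266,284) in the side view, and the arm is clear.

```bash
python3 -c "
from cell import *
print(sign_off())"
```

```text
the job is handed in; nothing more can be done
None
```

I put the spindle motor, the stepper, the laser module and the blue coupler, in that order, into their nests. Each was lowered until it touched the floor before the fingers opened. The job was handed in at about 35 s of the 112 s allowed.

**Last checks:**
- **Centring:** All four parts measured within about 2–3 mm of their nest centres. The stepper and coupler were checked from the side camera only, because the arm hid them from the top one.
- **Seating:** Part tops were about 6 mm higher than they stood on the table, which matches the nest floor. The side camera reads roughly 2 mm high throughout.
- **Surroundings:** The oil bottle still stands where it was. I never touched the green and turquoise look-alikes, and the gripper was clear of everything at hand-in.

**Forces:** After they touched the floor I briefly pressed the stepper down with about 29 N on the wrist, the laser with 12 N and the coupler with 15 N. I eased off before letting go each time. Those forces are below the limits.

No check failed or disagreed by more than the camera accuracy.

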